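Take the desiccator apart and dry out its desiccant

ROBOT

A 6-joint arm with a two-finger parallel gripper is mounted at the origin on the work surface. World frame = base frame: x ahead of the robot, y to its left, z up, the work surface at z = 0. Lengths are in mm, angles in rad, forces in N, time in s.
With the tool pointing down it reaches from about 425 to 925 mm from the base axis. Payload 12.5 kg.
Tool frame: the origin (TCP) lies where the fingers leave the gripper's body, on its centre line; the fingertips stand 73 mm ahead of it and the grasp point (between the pads) lies 54 mm ahead of it; z points along the fingers, y is the line along which they close (so a half turn about z gives the same grasp; the last joint's range is limited). The gripper opens to 85 mm and grips with 20 to 120 N. Pads are 22 mm wide; open, the fingers measure 114 mm over their backs; the gripper's body (76 mm by 85 mm) begins 54 mm behind the grasp point. The pads swing forward as they close: fully open they stand 13 mm farther back than shut.
Start: joints at [-1.438, 0.491, 1.559, -0, 1.092, -0.106], TCP at [147.857, -607.268, 303.927] pointing down, gripper open.
Joint ranges: [-3.1, 3.1], [-0.84, 2.19], [0.05, 2.79], [-1.13, 4.28], [0.06, 2.93], [-2.69, 2.69]. Speed limits (rad/s): [2.22, 2.22, 2.79, 3.14, 3.14, 3.14].

INTERFACE

Orientations are given as a rotation vector (axis times angle).
In Python, from workcell import robot gives the robot as it stands.
- The arm moves only by the tool servo_tool, never from a script. Its argument "commands" is a list of rows, each a list of 6 numbers: the shift along the tool's x, y, z in units of 0.04 m (1.0 is 0.04 m), then the turn, a rotation vector about the tool's x, y, z in units of pi rad (1.0 is pi rad). In form: [[tx, ty, tz, wx, wy, wz], ...]. A call has 1 to 20 rows; each row shifts and turns the commanded pose from where the row before left it, along the tool's axes as they then stand; what a row does not reach is not made up. A row lasts 1/10 s, in which the tool goes at most 50 mm and 8.59 degrees, less where a joint would pass 70% of its speed; a pose out of reach is approached as far as the arm can. A call with a number of a shift or a turn outside -1 to 1 is refused whole. A call with a gripper value outside its range is refused whole. "claw" is the opening in per cent of the stroke, from 0 (shut) to 100 (fully open), set as the call begins (left out, the last holds). The fingers move at their own pace and stop on an object; the grip force is fixed at half the most. Time passes only in rows, so rows that do not move let the fingers close. It gives the time, the measured TCP pose, the force, the opening and the grip force at its end, in the units of the state.
- robot.sense(): the state, without advancing time (a new reading comes with each control period).
- robot.snapshot(name): name is "scene" or "top"; returns (picture, depth): 400x640x3 uint8, red, green, blue; 400x640 float32, mm along the optical axis (not along the pixel's ray), 0 where there is no reading.
- robot.calibration(name): a dict with "camera_matrix" (3x3 intrinsics, pixels), "k1" (the pictures are not rectified: a ray, as slopes to the right and down, at radius r is drawn at 1 + k1 r^2 times it, then the intrinsics apply), "view" (4x4, takes a point from world to camera coordinates). Camera axes: x right, y down, z forward; pixel columns grow to the right and rows downward; lengths in mm; the calibration is good to about 2 mm. A picture is of the moment at which its call begins. calibration takes no time and is no camera call.
- robot.hand_in(): hands the job in; it is judged then, once.
The state is a dict: "time": time; "joints": joint angles; "joint_vel": joint speeds; "joint_efforts": joint torques, N m; "tool_pos": TCP position; "orientation": TCP orientation; "ft_force": force on the tool from outside, world axes, zero at the start; "wrist_torque": the same for the moment, N m; "finger_gap": opening from 0.0 (shut) to 1.0 (fully open); "grip_force": force on a finger pad.
Only numpy, scipy, OpenCV 4.12 (cv2) and the standard library are available. Lean on these libraries where they do the work, as an engineer would, in place of code of your own. Each camera call takes 0.05 s, during which the arm holds its last target. There are 200 camera calls.

TASK

The desiccant is spent: take the desiccator apart from the top down - first stand its clear lid on the bench, then stand all of the specimen jars upright in the steel tray, and only then lay the shelf flat on the bench - and stand the desiccant canister from the bottom of the bowl upright in the drying oven. Then break the folding stay that props the oven's lid open by pushing its knuckle through, and lower the lid gently shut by hand. Set every part down rather than dropping it, and leave the petri dish, slide box and dropper bottle where they are.

Things in the scene. Friction and masses are not known exactly. Their poses are not given: they have to be found in the camera images.
- desiccator: (All sizes in mm.) The desiccator's bowl: clear round plastic vessel fixed to the bench; origin at the centre of its underside, z up. Outer radius 80 with a flange of radius 92 at the top; flat rim at z = 85. Upper bore radius 75 from z = 68 to the rim; the ledge that carries the shelf is at z = 68; below it the well has radius 60 and its floor is at z = 8. It stands in one of two areas (it and the tray change places).
- dome: The desiccator's lid: clear dome, loose, 0.30 kg, resting flat (no catch, no spigot) on the bowl's rim at the start. Origin at the centre of its flat underside, z up. Flange radius 92 and 8 thick, hollow inside (radius 75, 46 high), dome top at z = 58; on top a black knob, 32 in diameter, from z = 71 to 97 on a thinner neck.
- dome_knob (a point): Centre of the dome's black knob, 84 above the dome's underside.
- shelf: Round perforated aluminium shelf, radius 72, 6 thick, 0.25 kg, lying loose on the bowl's ledge below the jars. Origin at the centre of its underside, z up. In the middle it has a lifting knob: black, 18 in diameter, from z = 28 to 44, on a stem 8 in diameter.
- shelf_knob (a point): Centre of the shelf's lifting knob, 36 above the shelf's underside.
- canister: Desiccant canister: closed perforated aluminium tin, 50 in diameter, 44 high, about 0.16 kg, standing on the floor of the bowl's well under the shelf. Origin at the centre of its underside, z up.
- tray: Shallow stainless tray fixed to the bench; origin at the centre of its underside. Outside 160 along its x by 250 along its y, rim 16 high, walls 4 thick, floor 4 thick.
- oven: Small top-loading drying oven fixed to the bench, white: 180 deep (x), 220 wide (y), 125 high; origin at the centre of its underside; its front looks along its -x, towards the robot. The chamber is open at the top: 140 (x) by 180 (y), centred, floor at z = 55, walls 20 thick.
- chamber (a point): Centre of the floor of the oven's chamber (axes as the oven's).
- hood_hinge (a point): Middle of the hinge line of the oven's lid: at the rear top edge, x = 90, z = 125 in the oven's frame; the hinge line runs along the oven's y.
- hood (a joint): Angle of the oven's lid in rad: 0 = propped open, raised 85 degrees from shut (as at the start); 1.48 = shut. The lid is 180 long, 220 wide, 16 thick, 0.7 kg. While the stay is locked it cannot be lowered; once the stay is broken friction holds the lid only within some 20 degrees (0.35 rad) of the propped position; lower than that it falls shut unless it is held.
- hood_bar (a point): Centre of the lid's handle: a straight round bar, 12 thick, 100 long, parallel to the hinge line, 40 beyond the lid's front edge (220 from the hinge line; when shut it is 133 above the bench, 40 clear of the oven's front). It can be held from above through the whole swing, turning between the fingers.
- stay_knuckle (a point): Knuckle of the folding lid stay, on the oven's left (+y) side: a horizontal round pin 16 thick that sticks out 34 sideways (along the oven's y); this point is on its axis, 22 outside the stay's flat bar and 136 from the oven's middle plane. The two bars of the stay, about 90 long each, run from the lid down and forward to the oven's side wall; locked, the knuckle stands 5 above and in front of the straight line, against its stop.
- stay (a joint): Fold of the stay's knuckle in rad: 0 = locked over centre; 0.11 = straight; larger = broken and folding; about 2.5 with the lid shut. To break it, push the knuckle pin straight down (5 to 9 N at first, less once past straight); 20 of travel gives about 0.45, 28 about 0.6. Friction keeps it, and the lid, where it is left.
- jar1: Specimen jar: glass with a white cap, a plain cylinder 36 in diameter and 48 high, about 0.09 kg, standing on the shelf at the start, about 50 from its middle (its top 37 above the bowl's rim); two to four of the four jars are present. Origin at the centre of its underside, z up.
- jar2: Specimen jar: glass with a white cap, a plain cylinder 36 in diameter and 48 high, about 0.09 kg, standing on the shelf at the start, about 50 from its middle (its top 37 above the bowl's rim); two to four of the four jars are present. Origin at the centre of its underside, z up.
- jar3: Specimen jar: glass with a white cap, a plain cylinder 36 in diameter and 48 high, about 0.09 kg, standing on the shelf at the start, about 50 from its middle (its top 37 above the bowl's rim); two to four of the four jars are present. Origin at the centre of its underside, z up.
- jar4: Specimen jar: glass with a white cap, a plain cylinder 36 in diameter and 48 high, about 0.09 kg, standing on the shelf at the start, about 50 from its middle (its top 37 above the bowl's rim); two to four of the four jars are present. Origin at the centre of its underside, z up.
- petri: Bystander: closed clear petri dish, 94 in diameter, 18 high; leave it alone. Origin under its centre.
- slide_box: Bystander: grey slide box, 87 by 122, 34 high; leave it alone. Origin under its centre.
- dropper: Bystander: amber dropper bottle, 36 in diameter, 92 high; leave it alone. Origin under its centre.
Things that resemble listed ones, but are neither listed nor needed, are in the scene too. Leave any purple or red look-alike of the dome alone. Leave any green look-alike of the desiccator alone.

How it is judged (in metres and radians):
On the way, in this order (a step that is already met when the one before it is completed fails the run):
1. the desiccator's lid stands on the bench, let go (height (world z) of dome below 0.006 m and angle between dome's own z axis and vertical below 0.08 rad and horizontal distance between dome and desiccator above 0.17 m and contact force between dome and the fingers below 0.1 N), for 0.2 s.
2. every jar stands upright in the tray (x of jar1 in the frame of tray between -0.066 and 0.066 m and y of jar1 in the frame of tray between -0.111 and 0.111 m and z of each of jar1, jar2, jar3, jar4 in the frame of tray below 0.01 m and angle between each of jar1, jar2, jar3, jar4's own z axis and vertical below 0.15 rad and x of jar2 in the frame of tray between -0.066 and 0.066 m and y of jar2 in the frame of tray between -0.111 and 0.111 m and x of jar3 in the frame of tray between -0.066 and 0.066 m and y of jar3 in the frame of tray between -0.111 and 0.111 m and x of jar4 in the frame of tray between -0.066 and 0.066 m and y of jar4 in the frame of tray between -0.111 and 0.111 m), for 0.2 s.
3. the shelf lies flat on the bench, let go (height (world z) of shelf below 0.006 m and angle between shelf's own z axis and vertical below 0.08 rad and horizontal distance between shelf and desiccator above 0.15 m and contact force between shelf and the fingers below 0.1 N), for 0.2 s.
4. the canister stands upright in the oven's chamber, let go (x of canister in the frame of chamber between -0.047 and 0.047 m and y of canister in the frame of chamber between -0.067 and 0.067 m and z of canister in the frame of chamber below 0.008 m and angle between canister's own z axis and vertical below 0.12 rad and contact force between canister and the fingers below 0.1 N), for 0.2 s.
5. the stay is broken at its knuckle (value of joint stay above 0.4 rad), for 0.2 s.
6. the oven's lid is shut (value of joint hood above 1.45 rad), for 0.2 s.
At the end, for the whole second after the job is handed in: Desiccator lid and shelf lie level on the bench (5 degrees, 6 mm) clear of the bowl; every jar present stands upright (9 degrees) inside the tray; the canister stands upright on the floor of the oven; the oven lid is shut (joint above 1.45); all let go and at rest (all of step 1 and all of step 2 and all of step 3 and x of canister in the frame of chamber between -0.047 and 0.047 m and y of canister in the frame of chamber between -0.067 and 0.067 m and z of canister in the frame of chamber below 0.008 m and angle between canister's own z axis and vertical below 0.12 rad and value of joint hood above 1.45 rad and velocity of joint hood below 0.05 rad/s and linear speed of each of dome, shelf, canister, jar1, jar2, jar3, jar4 below 0.03 m/s); the robot touches nothing.
It fails at once if the oven's lid is let fall or swung faster than 1.5 rad/s (velocity of joint hood above 1.5 rad/s).
It fails at once if the desiccator's lid, the shelf or the canister is dropped (falls free at over 0.6 m/s) ((linear speed of dome above 0.6 m/s and contact force between dome and the fingers below 0.1 N) or (linear speed of shelf above 0.6 m/s and contact force between shelf and the fingers below 0.1 N) or (linear speed of canister above 0.6 m/s and contact force between canister and the fingers below 0.1 N)).
It fails at once if the petri dish, slide box or dropper bottle is moved more than 30 mm (distance of any of petri, slide_box, dropper from where it was at the start of the episode above 0.03 m).
Of jar1, jar2, jar3, jar4 only 2 to 4 are there at a start; the rules pass over those that are not, and their reading is None.
At some moment in a run one of jar1, jar2, jar3, jar4 may be knocked a few centimetres aside while the robot is not near it.
It also fails if it takes over 208 s, if anything falls off the work surface, if the arm or the gripper's body presses on something with over 40 N, if the wrist force passes 120 N, or if a joint passes its speed limit or range.

## Working session

There is one attempt and no reset: what is moved stays moved. The work goes in short steps, Python scripts to look and compute and a tool call to move; the robot and the scene stay as the last step left them, time stands still between calls to the robot, and variables do not carry over. Pictures are saved under pics/ and viewed, at most 14 in all, crops included, and the job is handed in when it is done.

Besides the shell and the picture viewer there is one more tool, called after "Emit:" by a JSON object that holds its "method" and its "body", one argument or row to a line. servo_tool: Moves the arm, as the interface text tells. Shifts and turns lie within -1 to 1; 1 stands for 0.04 m of shift or pi rad of turn. Its arguments: {"type":"object","properties":{"commands":{"type":"array","items":{"type":"array","items":{"type":"number","minimum":-1,"maximum":1}}},"claw":{"type":"number"}},"required":["commands"]}

```bash
ls; mkdir -p pics; cat > h.py <<'E'
import numpy as np,cv2
from workcell import robot
def snap(n):
    p,d=robot.snapshot(n); c=robot.calibration(n); return p,d,np.array(c["camera_matrix"]),c["k1"],np.array(c["view"])
def ray(uv,K,k1,V):
    uv=np.atleast_2d(uv).astype(float)
    q=np.c_[(uv[:,0]-K[0,2])/K[0,0],(uv[:,1]-K[1,2])/K[1,1]]; s=q.copy()
    for _ in range(20): s=q/(1+k1*(s**2).sum(1,keepdims=True))
    R=V[:3,:3]; o=-R.T@V[:3,3]
    return o,np.c_[s,np.ones(len(s))]@R
def onz(uv,z,cam):
    o,d=ray(uv,*cam[2:]); return o+d*((z-o[2])/d[:,2])[:,None]
def bydepth(uv,cam):
    o,d=ray(uv,*cam[2:]); uv=np.atleast_2d(uv).astype(int); return o+d*cam[1][uv[:,1],uv[:,0]][:,None]
def proj(P,cam):
    P=np.atleast_2d(P); K,k1,V=cam[2:]; c=P@V[:3,:3].T+V[:3,3]; s=c[:,:2]/c[:,2:]; s=s*(1+k1*(s**2).sum(1,keepdims=True))
    return np.c_[s[:,0]*K[0,0]+K[0,2],s[:,1]*K[1,1]+K[1,2]]
def save(n,p,crop=None,f=1):
    if crop: p=p[crop[1]:crop[3],crop[0]:crop[2]]
    cv2.imwrite('pics/'+n,cv2.resize(p[:,:,::-1],None,fx=f,fy=f,interpolation=cv2.INTER_CUBIC))
E
python3 - <<'E'
from h import *
for n in("scene","top"):
    c=snap(n); save(n+'0.png',c[0],None,1.25); np.savez(n+'0.npz',*c)
    V=c[4]; print(n,c[2].round(1).tolist(),c[3],(-V[:3,:3].T@V[:3,3]).round(),V[:3,:3].round(2).tolist())
print(robot.sense())
E
```

```text
pics
scene [[413.7, 0.0, 318.9], [0.0, 413.7, 191.8], [0.0, 0.0, 1.0]] -0.04528767131362764 [1540.  401.  931.] [[-0.29, 0.96, -0.02], [0.54, 0.14, -0.83], [-0.79, -0.25, -0.56]]
top [[507.5, 0.0, 320.1], [0.0, 507.5, 194.7], [0.0, 0.0, 1.0]] 0.006523883218530431 [ 412.   81. 1906.] [[-0.02, -1.0, -0.0], [-1.0, 0.02, -0.08], [0.08, 0.0, -1.0]]
{'time': 0.1, 'joints': array([-1.43760319e+00,  4.91477281e-01,  1.55942083e+00, -3.53839491e-06,
        1.09172335e+00, -1.05617550e-01]), 'joint_vel': array([ 0.00015465, -0.00045151, -0.00126832,  0.0009094 ,  0.00013695,
        0.00038241]), 'joint_efforts': array([ 1.99531358e-03, -6.19446945e+01, -2.62025768e+01, -6.58372983e-05,
        2.87128270e-03, -1.10798410e-05]), 'tool_pos': array([ 147.83334503, -607.11404439,  303.38867984]), 'orientation': array([-3.11820175e+00, -3.74112197e-01,  2.72028558e-05]), 'ft_force': array([-0.56683781, -0.53465911, -0.0471569 ]), 'wrist_torque': array([ 0.0295149 , -0.02189848, -0.03625534]), 'grip_force': 0.0, 'finger_gap': 1.0022297857679188}
```

View pics/scene0.png

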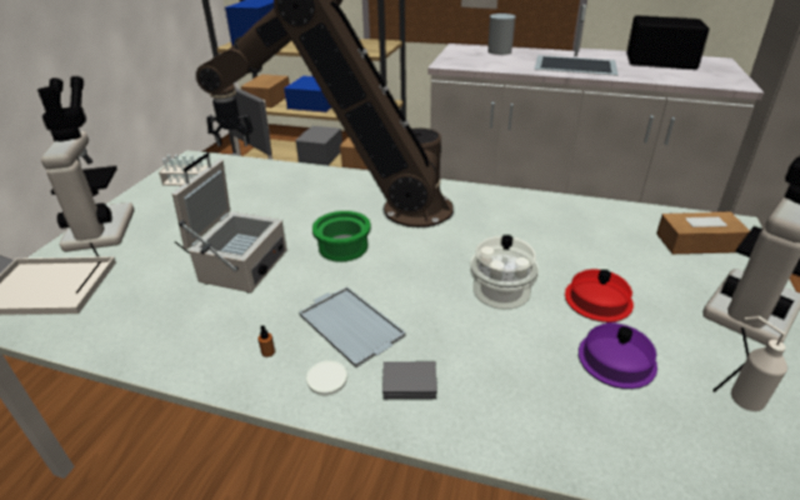

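View pics/top0.png

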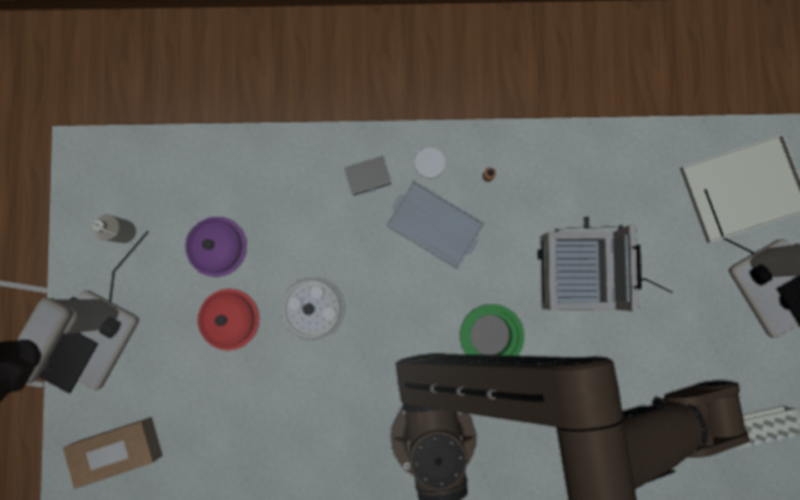

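The scene view (scaled 1.25) shows the clear desiccator at (505,270), with its black knob at (507,241), the oven at (235,235), the tray at (352,325), and the bystanders at (265,340), (327,377) and (410,380). The look-alikes are the red dome (600,292), the purple dome (618,352) and the green bowl (342,235). The clear one at (505,270), or (313,307) from above, fits the description.

```bash
python3 - <<'E'
from h import *
def L(n):
    z=np.load(n+'0.npz'); return [z[f'arr_{i}'] for i in range(5)]
T=L('top');S=L('scene')
def tri(a,b):
    o1,d1=ray(a,*S[2:]);o2,d2=ray(b,*T[2:]); d1=d1[0];d2=d2[0]
    k=np.linalg.lstsq(np.c_[d1,-d2],o2-o1,rcond=None)[0]; p,q=o1+k[0]*d1,o2+k[1]*d2
    return ((p+q)/2).round(1),np.linalg.norm(p-q).round(1)
def dark(c,box,th):
    x0,y0,x1,y1=box; g=c[0][y0:y1,x0:x1].max(2); m=(g<th).astype(np.uint8)
    n,l,s,ce=cv2.connectedComponentsWithStats(m); return [(s[i,4],(ce[i]+[x0,y0]).round(1).tolist()) for i in range(1,n) if s[i,4]>4]
ks=dark(S,(385,180,425,205),70);kt=dark(T,(235,235,260,260),80)
print(ks,kt)
for a in ks:
  for b in kt: print('knob',tri(a[1],b[1]), onz(b[1],177-8+0,T))
# depth map heights
for nm,c in(('T',T),('S',S)):
    v,u=np.mgrid[0:400,0:640]; uv=np.c_[u.ravel(),v.ravel()]; P=bydepth(uv,c).reshape(400,640,3); P[c[1]==0]=np.nan; np.save('P'+nm,P)
P=np.load('PT.npy')
for y in range(222,274,6): print(P[y,222:280:6,2].round())
# tray: region height ~ 16 
H=P[:,:,2]
m=((H>8)&(H<25)).astype(np.uint8); m[:, :300]=0;m[:140]=0;m[220:]=0;m[:,395:]=0
n,l,s,ce=cv2.connectedComponentsWithStats(m); print('tray',s[1:][s[1:,4]>20])
im=cv2.vconcat([cv2.resize(T[0][140:260,300:520],None,fx=3,fy=3,interpolation=2),]); 
cv2.imwrite('pics/c1.png',im[:,:,::-1])
a=cv2.resize(T[0][210:280,215:285],None,fx=6,fy=6,interpolation=2);b=cv2.resize(S[0][175:255,365:445],(420,420),interpolation=2)
a[:]=np.clip(a*1.3,0,255); cv2.imwrite('pics/c2.png',cv2.hconcat([a,b[:, :380]])[:,:,::-1])
E
```

```text
[(np.int32(71), [405.2, 193.2])] [(np.int32(52), [246.4, 246.8])]
knob (array([381.7, 339.4, 165.8]), np.float64(2.2)) [[381.61275274 340.02503094 169.        ]]
[ 3.  2. -1.  1. 93. 89. 91.  3. -1.  5.]
[ -1.   7.  84. 135. 136. 144. 130.  94.  -3.   8.]
[  0.  89. 138. 142. 143. 141. 146. 145.  96.  -1.]
[  3. 141. 145. 138. 144.  nan 146. 146. 134.  -1.]
[  1. 145. 145. 154. 179. 148. 149. 143. 131.  77.]
[ nan 134. 149. 144. 153. 147. 143. 137. 134.  -2.]
[  2.  94. 144. 139. 148. 147. 150. 136.  91.  -5.]
[  1.   8. 129. 143. 145. 135. 137.  93.  -6.  -5.]
[ 4. -3. -6. 95. 93. 98. 90.  4.  1.  0.]
tray [[328 144  14   8  26]
 [314 152  16  20  86]
 [345 153  43  62 236]
 [311 174  10  12  31]
 [357 190   8  10  24]
 [337 194  26  19  75]]
```

View pics/c1.png

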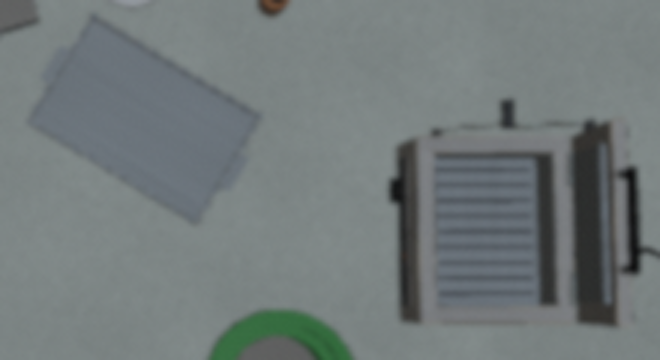

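View pics/c2.png

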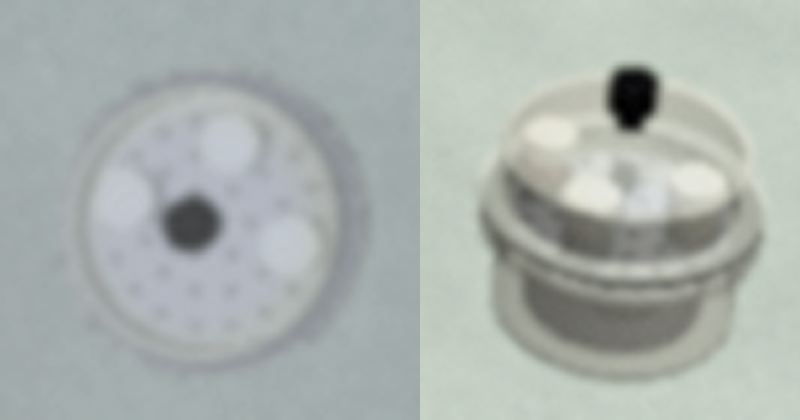

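The crops show the tray corners and the oven chamber clearly. The clear desiccator's knob lies at about (382,340,166); expected z is 169. Three white jar caps show through its lid. The red and purple domes are not wanted. I'm moving towards the dome knob, with the tool yaw set so that tool x = world y, tool y = world x and z is down.

Emit:
{"method": "servo_tool", "body": {
  "commands": [
    [0, 0, -0.3, 0, 0, -0.0471],
    [0, 0, -0.3, 0, 0, -0.0471],
    [0, 0, -0.3, 0, 0, -0.0471],
    [0, 0, -0.3, 0, 0, -0.0471],
    [0, 0, -0.3, 0, 0, -0.0471],
    [0, 0, -0.3, 0, 0, -0.0471],
    [0, 0, -0.3, 0, 0, -0.0471],
    [0, 0, -0.3, 0, 0, -0.0471],
    [0, 0, -0.3, 0, 0, -0.0471]
  ],
  "claw": 100
}}

```text
time: 1.0
tool_pos: [147.8, -607.2, 412.1]
orientation: [-2.215, -2.228, -0.001]
ft_force: [-0.9, -0.2, 0.4]
finger_gap: 1.002
grip_force: 0.0
```

```bash
python3 - <<'E'
from h import *
print(robot.sense()['tool_pos'],robot.sense()['orientation'])
def L(n):
    z=np.load(n+'0.npz'); return [z[f'arr_{i}'] for i in range(5)]
T=L('top');S=L('scene')
c=lambda pts:np.array(pts)/3+[300,140]
tr=onz(c([(92,14),(262,118),(198,225),(28,122)]),16,T);print('tray',tr.round(),tr.mean(0).round(), np.linalg.norm(np.diff(tr,axis=0),axis=1))
ov=onz(c([(435,153),(555,153),(557,305),(435,307)]),125,T);print('chamber',ov.round(),ov.mean(0).round())
e=lambda x,y:np.array([x,y])/6+[215,210]
print('jars',onz([e(123,193),e(231,142),e(290,244)],122,T).round())
print('pin ends',onz(c([(508,100),(508,125)]),230,T).round(),'bar',onz(c([(633,170),(633,272)]),345,T).round())
w=lambda x,y:np.array([[x/1.25,y/1.25]])
for n,p in dict(domeplace=(395,312),shelfplace=(255,385),petri=(430,162),drop=(488,173),slide=(368,175),green=(491,333),red=(228,319),purple=(216,246)).items(): print(n,onz(w(*p),0,T)[0].round())
E
```

```text
[ 147.84934065 -607.18537382  412.06474101] [-2.21462228e+00 -2.22756264e+00 -5.83404227e-04]
tray [[ 757.   44.   16.]
 [ 622. -166.   16.]
 [ 490.  -83.   16.]
 [ 622.  126.   16.]] [623. -20.  16.] [249.38836788 156.09190186 247.3318251 ]
chamber [[ 566. -353.  125.]
 [ 564. -494.  125.]
 [ 386. -488.  125.]
 [ 386. -347.  125.]] [ 475. -421.  125.]
jars [[398. 385. 122.]
 [426. 322. 122.]
 [366. 288. 122.]]
pin ends [[ 614. -410.  230.]
 [ 586. -409.  230.]] bar [[ 526. -502.  345.]
 [ 422. -497.  345.]]
domeplace [364. 105.   0.]
shelfplace [156. 523.   0.]
petri [817.  -8.   0.]
drop [ 780. -184.    0.]
slide [780. 181.   0.]
green [ 298. -180.    0.]
red [351. 604.   0.]
purple [570. 642.   0.]
```

Emit:
{"method": "servo_tool", "body": {
  "commands": [
    [0.975, 0.677, 0, 0, 0, 0],
    [0.975, 0.677, 0, 0, 0, 0],
    [0.975, 0.677, 0, 0, 0, 0],
    [0.975, 0.677, 0, 0, 0, 0],
    [0.975, 0.677, 0, 0, 0, 0],
    [0.975, 0.677, 0, 0, 0, 0],
    [0.975, 0.677, 0, 0, 0, 0],
    [0.975, 0.677, 0, 0, 0, 0],
    [0.975, 0.677, 0, 0, 0, 0],
    [0.975, 0.677, 0, 0, 0, 0],
    [0.975, 0.677, 0, 0, 0, 0],
    [0.975, 0.677, 0, 0, 0, 0],
    [0.975, 0.677, 0, 0, 0, 0]
  ]
}}

```text
time: 2.3
tool_pos: [500.8, -98.4, 411.8]
orientation: [-2.222, -2.221, 0.0]
ft_force: [1.7, -1.2, 0.0]
finger_gap: 0.999
grip_force: 0.0
```

Emit:
{"method": "servo_tool", "body": {
  "commands": [
    [1, -0.05, 0, 0, 0, 0],
    [1, -0.05, 0, 0, 0, 0],
    [1, -0.05, 0, 0, 0, 0],
    [1, -0.05, 0, 0, 0, 0],
    [1, -0.05, 0, 0, 0, 0],
    [1, -0.45, 0.5, 0, 0, 0],
    [1, -0.45, 0.5, 0, 0, 0],
    [1, -0.45, 0.5, 0, 0, 0],
    [1, -0.45, 0.5, 0, 0, 0],
    [1, -0.45, 0.5, 0, 0, 0],
    [1, -0.45, 0.5, 0, 0, 0],
    [0, 0, 0, 0, 0, 0]
  ]
}}

```text
time: 3.5
tool_pos: [379.5, 342.6, 289.3]
orientation: [-2.216, -2.225, 0.006]
ft_force: [-0.4, -0.8, -0.0]
finger_gap: 1.003
grip_force: 0.0
```

Emit:
{"method": "servo_tool", "body": {
  "commands": [
    [-0.025, 0.02, 0.5, 0, 0, 0],
    [-0.025, 0.02, 0.5, 0, 0, 0],
    [-0.025, 0.02, 0.5, 0, 0, 0],
    [0, 0, 0, 0, 0, 0]
  ]
}}

```text
time: 3.9
tool_pos: [384.2, 335.8, 230.0]
orientation: [-2.222, -2.22, 0.006]
ft_force: [0.8, 0.8, 1.0]
finger_gap: 1.001
grip_force: 0.0
```

Emit:
{"method": "servo_tool", "body": {
  "commands": [
    [0, 0, 0, 0, 0, 0],
    [0, 0, 0, 0, 0, 0],
    [0, 0, 0, 0, 0, 0],
    [0, 0, 0, 0, 0, 0],
    [0, 0, 0, 0, 0, 0],
    [0, 0, 0, 0, 0, 0],
    [0, 0, 0, 0, 0, 0],
    [0, 0, 0, 0, 0, 0]
  ],
  "claw": 0
}}

```text
time: 4.7
tool_pos: [384.5, 336.7, 232.9]
orientation: [2.222, 2.221, 0.001]
ft_force: [-2.1, -1.1, 9.1]
finger_gap: 0.352
grip_force: 58.8
```

Emit:
{"method": "servo_tool", "body": {
  "commands": [
    [0, 0, -0.2, 0, 0, 0],
    [0, 0, -0.3, 0, 0, 0],
    [0, 0, -0.5, 0, 0, 0],
    [0, 0, 0, 0, 0, 0],
    [0, 0, 0, 0, 0, 0]
  ]
}}

```text
time: 5.2
tool_pos: [384.5, 336.6, 272.1]
orientation: [2.222, 2.221, 0.002]
ft_force: [-0.4, -0.8, -3.2]
finger_gap: 0.353
grip_force: 59.8
```

Emit:
{"method": "servo_tool", "body": {
  "commands": [
    [0, 0, -0.5, 0, 0, 0],
    [0, 0, -0.5, 0, 0, 0],
    [-0.5, 0.15, 0, 0, 0, 0],
    [-0.8, 0.29, 0, 0, 0, 0],
    [-0.8, 0.29, 0, 0, 0, 0],
    [-0.8, 0.29, 0, 0, 0, 0],
    [-0.8, 0.29, 0, 0, 0, 0],
    [-0.8, 0.29, 0, 0, 0, 0],
    [-0.6, 0.15, 0.3, 0, 0, 0],
    [0, 0, 0.8, 0, 0, 0],
    [0, 0, 0.8, 0, 0, 0],
    [0, 0, 0.8, 0, 0, 0],
    [0, 0, 0.4, 0, 0, 0],
    [0, 0, 0, 0, 0, 0],
    [0, 0, 0, 0, 0, 0]
  ]
}}

```text
time: 6.7
tool_pos: [454.5, 132.6, 187.8]
orientation: [-2.221, -2.221, 0.001]
ft_force: [-0.5, -0.5, -2.3]
finger_gap: 0.353
grip_force: 59.9
```

Need about 38 mm more down; I'll do it in stages and watch the force.

Emit:
{"method": "servo_tool", "body": {
  "commands": [
    [0, 0, 0.4, 0, 0, 0],
    [0, 0, 0.3, 0, 0, 0],
    [0, 0, 0.15, 0, 0, 0],
    [0, 0, 0, 0, 0, 0],
    [0, 0, 0, 0, 0, 0]
  ]
}}

```text
time: 7.2
tool_pos: [454.8, 132.7, 154.6]
orientation: [2.221, 2.221, 0.001]
ft_force: [-0.6, 0.1, -2.4]
finger_gap: 0.355
grip_force: 60.2
```

Emit:
{"method": "servo_tool", "body": {
  "commands": [
    [0, 0, 0.05, 0, 0, 0],
    [0, 0, 0.05, 0, 0, 0],
    [0, 0, 0, 0, 0, 0],
    [0, 0, 0, 0, 0, 0]
  ]
}}

```text
time: 7.6
tool_pos: [454.5, 132.6, 149.9]
orientation: [2.222, 2.221, -0.0]
ft_force: [0.2, -0.5, -2.1]
finger_gap: 0.351
grip_force: 60.2
```

Emit:
{"method": "servo_tool", "body": {
  "commands": [
    [0, 0, 0.03, 0, 0, 0],
    [0, 0, 0.03, 0, 0, 0],
    [0, 0, 0, 0, 0, 0],
    [0, 0, 0, 0, 0, 0]
  ]
}}

```text
time: 8.0
tool_pos: [454.6, 132.6, 147.9]
orientation: [2.221, 2.221, 0.001]
ft_force: [-1.8, -0.6, 6.8]
finger_gap: 0.353
grip_force: 61.3
```

Emit:
{"method": "servo_tool", "body": {
  "commands": [
    [0, 0, 0, 0, 0, 0],
    [0, 0, 0, 0, 0, 0],
    [0, 0, 0, 0, 0, 0],
    [0, 0, 0, 0, 0, 0],
    [0, 0, 0, 0, 0, 0]
  ],
  "claw": 100
}}

```text
time: 8.5
tool_pos: [454.5, 132.6, 147.4]
orientation: [2.222, 2.221, -0.0]
ft_force: [0.4, 0.1, -0.1]
finger_gap: 0.999
grip_force: 0.0
```

Emit:
{"method": "servo_tool", "body": {
  "commands": [
    [0, 0, -0.8, 0, 0, 0],
    [0, 0, -0.8, 0, 0, 0],
    [0, 0, -0.8, 0, 0, 0],
    [0, 0, -0.8, 0, 0, 0],
    [0, 0, 0, 0, 0, 0]
  ]
}}

```text
time: 9.0
tool_pos: [455.4, 132.8, 278.9]
orientation: [2.219, 2.219, 0.008]
ft_force: [0.1, 0.6, -0.2]
finger_gap: 1.0
grip_force: 0.0
```

```bash
python3 - <<'E'
from h import *
T=snap('top');S=snap('scene')
np.savez('top1.npz',*T);np.savez('scene1.npz',*S)
a=cv2.resize(T[0][205:285,215:295],(400,400),interpolation=2);b=cv2.resize(S[0][165:255,350:440],(400,400),interpolation=2)
cv2.imwrite('pics/c3.png',cv2.hconcat([a,b])[:,:,::-1])
# white caps in both views
for nm,c,box in(('T',T,(225,220,275,270)),('S',S,(370,180,440,250))):
    x0,y0,x1,y1=box;q=c[0][y0:y1,x0:x1].astype(int); g=cv2.cvtColor(c[0],cv2.COLOR_RGB2GRAY)[y0:y1,x0:x1]
    print(nm,np.percentile(g,[50,80,90,95,99]))
    for th in (np.percentile(g,85),np.percentile(g,92)):
        n,l,s,ce=cv2.connectedComponentsWithStats((g>th).astype(np.uint8))
        for i in range(1,n):
            if s[i,4]>15: uv=ce[i]+[x0,y0]; print(th,s[i],uv.round(1),onz(uv,122,c)[0].round(1))
E
```

```text
T [109. 127. 130. 145. 149.]
128.0 [  0   0  18  16 110] [230.1 224.5] [459.7 404.2 122. ]
128.0 [40  0 10  4 18] [270.2 220.7] [470.7 263.2 122. ]
128.0 [23  9 10 10 71] [252.6 233.5] [426.9 325.3 122. ]
128.0 [ 6 18  9 10 74] [234.8 242.7] [395.7 387.5 122. ]
128.0 [33 26 10 10 73] [262.5 250.6] [366.8 290.7 122. ]
132.0 [24  9  8 10 65] [252.5 233.4] [427.1 325.4 122. ]
132.0 [ 6 18  9 10 67] [234.7 242.5] [396.3 388.  122. ]
132.0 [33 26 10 10 65] [262.6 250.5] [367.  290.4 122. ]
S [198. 202. 204. 205. 224.]
203.0 [  0   6  27  17 167] [382.8 195.7] [351.1 262.  122. ]
203.0 [ 36   9  34  15 149] [427.6 195. ] [306.8 410.8 122. ]
203.0 [43 27 10  5 39] [417.6 209. ] [398.7 385.2 122. ]
203.0 [23 29 10  6 40] [397.5 211.4] [429. 323. 122.]
203.0 [ 0 64  7  5 17] [372.6 245.9] [618.  275.7 122. ]
203.0 [47 65 17  5 39] [425.6 247.7] [585.5 426.  122. ]
204.0 [ 0  9  8  7 23] [373.8 191.8] [335.6 227.7 122. ]
204.0 [64 10  6 11 26] [437.2 194.9] [297.7 442.6 122. ]
204.0 [ 9 15 17  8 71] [387.8 198.6] [364.3 281.2 122. ]
204.0 [43 27 10  5 39] [417.6 209. ] [398.7 385.2 122. ]
204.0 [23 29 10  6 40] [397.5 211.4] [429. 323. 122.]
```

View pics/c3.png

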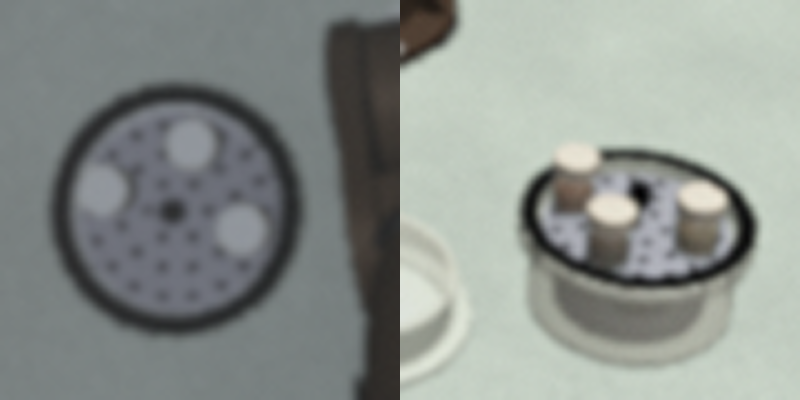

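The dome is off and standing clear. Three jars remain (left crop: A (190,143), B (102,190), C (240,230)), with the shelf knob at (173,210). I'll take B first at (397,387), closing along x.

Emit:
{"method": "servo_tool", "body": {
  "commands": [
    [1, -0.24, 0, 0, 0, 0],
    [1, -0.24, 0, 0, 0, 0],
    [1, -0.24, 0, 0, 0, 0],
    [1, -0.24, 0, 0, 0, 0],
    [1, -0.24, 0, 0, 0, 0],
    [1, -0.24, 0, 0, 0, 0],
    [0.35, 0, 0, 0, 0, 0],
    [0, 0, 0.8, 0, 0, 0],
    [0, 0, 0.8, 0, 0, 0],
    [0, 0, 0, 0, 0, 0],
    [0, 0, 0, 0, 0, 0]
  ],
  "claw": 60
}}

```text
time: 10.2
tool_pos: [397.2, 386.3, 211.0]
orientation: [-2.222, -2.221, 0.003]
ft_force: [0.3, 0.3, 0.7]
finger_gap: 0.602
grip_force: 0.0
```

Emit:
{"method": "servo_tool", "body": {
  "commands": [
    [0, 0, 0.5, 0, 0, 0],
    [0, 0, 0.4, 0, 0, 0],
    [0, 0, 0.22, 0, 0, 0],
    [0, 0, 0, 0, 0, 0]
  ]
}}

```text
time: 10.6
tool_pos: [397.2, 386.5, 166.8]
orientation: [2.222, 2.221, -0.0]
ft_force: [0.8, -0.1, 1.1]
finger_gap: 0.602
grip_force: 0.0
```

Emit:
{"method": "servo_tool", "body": {
  "commands": [
    [0, 0, 0, 0, 0, 0],
    [0, 0, 0, 0, 0, 0],
    [0, 0, 0, 0, 0, 0],
    [0, 0, 0, 0, 0, 0],
    [0, 0, 0, 0, 0, 0]
  ],
  "claw": 0
}}

```text
time: 11.1
tool_pos: [397.3, 386.9, 168.0]
orientation: [2.221, 2.221, 0.003]
ft_force: [-0.3, -0.8, 7.7]
finger_gap: 0.4
grip_force: 60.0
```

Emit:
{"method": "servo_tool", "body": {
  "commands": [
    [0, 0, -0.4, 0, 0, 0],
    [0, 0, -0.8, 0, 0, 0],
    [0, 0, -0.8, 0, 0, 0],
    [0, 0, -0.3, 0, 0, 0],
    [0, 0, 0, 0, 0, 0],
    [0, 0, 0, 0, 0, 0]
  ]
}}

```text
time: 11.7
tool_pos: [396.7, 386.4, 257.8]
orientation: [-2.222, -2.221, 0.001]
ft_force: [0.2, -0.2, -1.3]
finger_gap: 0.406
grip_force: 59.8
```

Emit:
{"method": "servo_tool", "body": {
  "commands": [
    [-0.4, 0.29, 0, 0, 0, 0],
    [-0.807, 0.586, 0, 0, 0, 0],
    [-0.807, 0.586, 0, 0, 0, 0],
    [-0.807, 0.586, 0, 0, 0, 0],
    [-0.807, 0.586, 0, 0, 0, 0],
    [-0.807, 0.586, 0, 0, 0, 0],
    [-0.807, 0.586, 0, 0, 0, 0],
    [-0.807, 0.586, 0, 0, 0, 0],
    [-0.807, 0.586, 0, 0, 0, 0],
    [-0.807, 0.586, 0, 0, 0, 0],
    [-0.807, 0.586, 0, 0, 0, 0],
    [-0.4, 0.29, 0, 0, 0, 0],
    [0, 0, 0.6, 0, 0, 0],
    [0, 0, 0.9, 0, 0, 0],
    [0, 0, 0.9, 0, 0, 0],
    [0, 0, 0.8, 0, 0, 0],
    [0, 0, 0.3, 0, 0, 0],
    [0, 0, 0, 0, 0, 0],
    [0, 0, 0, 0, 0, 0]
  ]
}}

```text
time: 13.6
tool_pos: [654.8, 32.0, 119.5]
orientation: [2.221, 2.221, 0.001]
ft_force: [0.3, 0.8, -0.6]
finger_gap: 0.401
grip_force: 59.9
```

Emit:
{"method": "servo_tool", "body": {
  "commands": [
    [0, 0, 0.25, 0, 0, 0],
    [0, 0, 0.15, 0, 0, 0],
    [0, 0, 0.08, 0, 0, 0],
    [0, 0, 0.04, 0, 0, 0],
    [0, 0, 0, 0, 0, 0],
    [0, 0, 0, 0, 0, 0]
  ]
}}

```text
time: 14.2
tool_pos: [654.6, 31.8, 98.0]
orientation: [2.222, 2.221, 0.0]
ft_force: [0.7, -0.4, -0.4]
finger_gap: 0.406
grip_force: 60.0
```

Emit:
{"method": "servo_tool", "body": {
  "commands": [
    [0, 0, 0.04, 0, 0, 0],
    [0, 0, 0, 0, 0, 0],
    [0, 0, 0, 0, 0, 0]
  ]
}}

```text
time: 14.5
tool_pos: [654.6, 31.8, 97.9]
orientation: [2.221, 2.221, 0.001]
ft_force: [-4.7, 0.2, 15.0]
finger_gap: 0.402
grip_force: 61.6
```

Emit:
{"method": "servo_tool", "body": {
  "commands": [
    [0, 0, 0, 0, 0, 0],
    [0, 0, 0, 0, 0, 0],
    [0, 0, 0, 0, 0, 0],
    [0, 0, 0, 0, 0, 0]
  ],
  "claw": 60
}}

```text
time: 14.9
tool_pos: [654.5, 31.8, 96.1]
orientation: [-2.222, -2.221, 0.0]
ft_force: [-1.1, 0.3, -0.2]
finger_gap: 0.599
grip_force: 0.0
```

Emit:
{"method": "servo_tool", "body": {
  "commands": [
    [0, 0, -0.6, 0, 0, 0],
    [0, 0, -1, 0, 0, 0],
    [0, 0, -1, 0, 0, 0],
    [0, 0, -1, 0, 0, 0],
    [0.645, -0.72, 0, 0, 0, 0],
    [0.645, -0.72, 0, 0, 0, 0],
    [0.645, -0.72, 0, 0, 0, 0],
    [0.645, -0.72, 0, 0, 0, 0],
    [0.645, -0.72, 0, 0, 0, 0],
    [0.645, -0.72, 0, 0, 0, 0],
    [0.645, -0.72, 0, 0, 0, 0],
    [0.645, -0.72, 0, 0, 0, 0],
    [0.645, -0.72, 0, 0, 0, 0],
    [0.645, -0.72, 0, 0, 0, 0],
    [0, 0, 0, 0, 0, 0],
    [0, 0, 0, 0, 0, 0]
  ]
}}

```text
time: 16.5
tool_pos: [366.3, 290.4, 240.4]
orientation: [2.219, 2.223, 0.001]
ft_force: [0.6, -0.7, -0.0]
finger_gap: 0.6
grip_force: 0.0
```

```bash
python3 - <<'E'
from h import *
S=snap('scene');T=snap('top')
cv2.imwrite('pics/c4.png',cv2.hconcat([cv2.resize(S[0][165:285,240:440],(500,300),interpolation=2),cv2.resize(T[0][210:290,215:295],(300,300),interpolation=2)])[:,:,::-1])
E
```

```text
(no output)
```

View pics/c4.png

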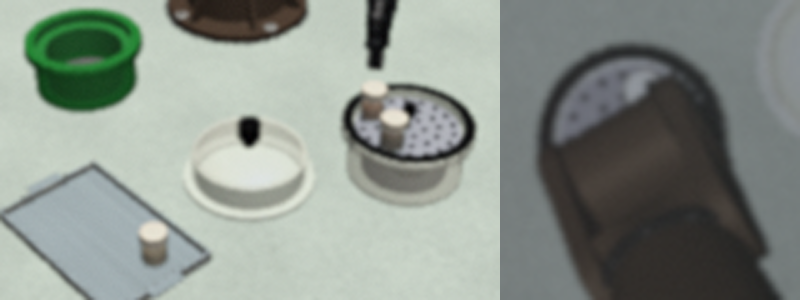

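Jar B stands in the tray; A and C are undisturbed. Taking C.

Emit:
{"method": "servo_tool", "body": {
  "commands": [
    [0, 0, 0.6, 0, 0, 0],
    [0, 0, 0.6, 0, 0, 0],
    [0, 0, 0.5, 0, 0, 0],
    [0, 0, 0.15, 0, 0, 0],
    [0, 0, 0, 0, 0, 0]
  ]
}}

```text
time: 17.1
tool_pos: [367.1, 289.3, 165.7]
orientation: [-2.223, -2.219, 0.002]
ft_force: [0.5, -0.6, 0.1]
finger_gap: 0.602
grip_force: 0.0
```

Emit:
{"method": "servo_tool", "body": {
  "commands": [
    [0, 0, 0, 0, 0, 0],
    [0, 0, 0, 0, 0, 0],
    [0, 0, 0, 0, 0, 0],
    [0, 0, 0, 0, 0, 0],
    [0, 0, 0, 0, 0, 0]
  ],
  "claw": 0
}}

```text
time: 17.6
tool_pos: [367.0, 290.0, 167.2]
orientation: [2.221, 2.221, 0.003]
ft_force: [2.0, -2.6, 7.1]
finger_gap: 0.404
grip_force: 60.2
```

Emit:
{"method": "servo_tool", "body": {
  "commands": [
    [0, 0, -0.4, 0, 0, 0],
    [0, 0, -0.8, 0, 0, 0],
    [0, 0, -0.8, 0, 0, 0],
    [0, 0, -0.3, 0, 0, 0],
    [0, 0, 0, 0, 0, 0],
    [0, 0, 0, 0, 0, 0]
  ]
}}

```text
time: 18.2
tool_pos: [366.3, 289.8, 258.0]
orientation: [2.222, 2.221, 0.0]
ft_force: [0.3, -0.3, -0.7]
finger_gap: 0.404
grip_force: 59.9
```

Emit:
{"method": "servo_tool", "body": {
  "commands": [
    [-0.41, 0.256, 0, 0, 0, 0],
    [-0.82, 0.511, 0, 0, 0, 0],
    [-0.82, 0.511, 0, 0, 0, 0],
    [-0.82, 0.511, 0, 0, 0, 0],
    [-0.82, 0.511, 0, 0, 0, 0],
    [-0.82, 0.511, 0, 0, 0, 0],
    [-0.82, 0.511, 0, 0, 0, 0],
    [-0.82, 0.511, 0, 0, 0, 0],
    [-0.82, 0.511, 0, 0, 0, 0],
    [-0.82, 0.511, 0, 0, 0, 0],
    [-0.82, 0.511, 0, 0, 0, 0],
    [-0.41, 0.256, 0, 0, 0, 0],
    [0, 0, 0.6, 0, 0, 0],
    [0, 0, 0.9, 0, 0, 0],
    [0, 0, 0.9, 0, 0, 0],
    [0, 0, 0.9, 0, 0, 0],
    [0, 0, 0.4, 0, 0, 0],
    [0, 0, 0, 0, 0, 0],
    [0, 0, 0, 0, 0, 0]
  ]
}}

```text
time: 20.1
tool_pos: [591.2, -70.7, 110.1]
orientation: [-2.221, -2.221, 0.001]
ft_force: [0.2, -0.7, -0.6]
finger_gap: 0.403
grip_force: 59.9
```

Emit:
{"method": "servo_tool", "body": {
  "commands": [
    [0, 0, 0.1, 0, 0, 0],
    [0, 0, 0.05, 0, 0, 0],
    [0, 0, 0, 0, 0, 0],
    [0, 0, 0, 0, 0, 0]
  ]
}}

```text
time: 20.5
tool_pos: [591.4, -71.1, 104.7]
orientation: [2.221, 2.221, 0.0]
ft_force: [-0.3, -1.0, -1.3]
finger_gap: 0.403
grip_force: 59.9
```

Emit:
{"method": "servo_tool", "body": {
  "commands": [
    [0, 0, 0.1, 0, 0, 0],
    [0, 0, 0.06, 0, 0, 0],
    [0, 0, 0.03, 0, 0, 0],
    [0, 0, 0, 0, 0, 0],
    [0, 0, 0, 0, 0, 0]
  ]
}}

```text
time: 21.0
tool_pos: [591.3, -71.0, 97.2]
orientation: [2.222, 2.221, -0.0]
ft_force: [-2.5, -0.3, 7.5]
finger_gap: 0.402
grip_force: 61.1
```

Emit:
{"method": "servo_tool", "body": {
  "commands": [
    [0, 0, 0, 0, 0, 0],
    [0, 0, 0, 0, 0, 0],
    [0, 0, 0, 0, 0, 0],
    [0, 0, 0, 0, 0, 0]
  ],
  "claw": 60
}}

```text
time: 21.4
tool_pos: [591.3, -71.0, 96.5]
orientation: [-2.222, -2.221, 0.0]
ft_force: [-0.1, -0.3, -0.2]
finger_gap: 0.599
grip_force: 0.0
```

Emit:
{"method": "servo_tool", "body": {
  "commands": [
    [0, 0, -0.6, 0, 0, 0],
    [0, 0, -1, 0, 0, 0],
    [0, 0, -1, 0, 0, 0],
    [0, 0, -1, 0, 0, 0],
    [0, 0, 0, 0, 0, 0]
  ]
}}

```text
time: 21.9
tool_pos: [592.6, -71.2, 245.8]
orientation: [2.217, 2.216, 0.007]
ft_force: [0.5, -0.2, 0.3]
finger_gap: 0.6
grip_force: 0.0
```

```bash
cat >> h.py <<'E'
def caps(c,box,th,z):
    x0,y0,x1,y1=box; g=cv2.cvtColor(c[0],cv2.COLOR_RGB2GRAY)[y0:y1,x0:x1]
    n,l,s,ce=cv2.connectedComponentsWithStats((g>th).astype(np.uint8))
    for i in range(1,n):
        if 15<s[i,4]<150: uv=ce[i]+[x0,y0]; print(s[i],uv.round(1),onz(uv,z,c)[0].round(1))
E
python3 - <<'E'
from h import *
T=snap('top');S=snap('scene')
print('T');caps(T,(225,220,275,270),132,122); print('tray');caps(T,(310,140,390,220),128,52)
print('S');caps(S,(370,190,440,225),208,122); print('tray');caps(S,(240,220,340,295),208,52)
for c,b in((T,(240,238,260,256)),(S,(395,195,412,210))):
    x0,y0,x1,y1=b;g=c[0][y0:y1,x0:x1].max(2);m=(g<g.min()+25);v,u=np.nonzero(m);uv=[u.mean()+x0,v.mean()+y0];print(m.sum(),uv,onz(uv,108,c))
E
```

```text
T
[  0   0  21  17 126] [230.4 224.4] [459.9 403.  122. ]
[32  0 18 14 94] [269.2 223.5] [460.9 266.8 122. ]
[23  9 10 10 75] [252.4 233.5] [427.  325.8 122. ]
[40 39 10 11 48] [271.3 266. ] [312.9 260.5 122. ]
[ 0 40 10 10 45] [227.7 266.3] [314.  412.4 122. ]
tray
[12 28 10 10 75] [326.7 172.5] [647.   61.1  52. ]
S
[23 19 10  6 45] [397.2 211.4] [429.4 322.1 122. ]
[ 0 31  8  4 21] [372.9 223. ] [510.4 256.5 122. ]
tray
[24 16 10  6 45] [268.2 238.7] [593.6 -71.2  52. ]
[56 34 11  7 60] [300.8 257. ] [647.9  60.   52. ]
[77 54  5 10 26] [319.1 278.2] [719.6 140.5  52. ]
10 [np.float64(249.2), np.float64(247.0)] [[379.6857675 339.2514957 108.       ]]
5 [np.float64(403.6), np.float64(207.8)] [[384.24213484 338.80281099 108.        ]]
```

Jar B was nudged to (647,60), which is still upright and well inside the tray. A is at (428,324). Moving to A, then turning 45° to miss the shelf knob.

Emit:
{"method": "servo_tool", "body": {
  "commands": [
    [0.898, -0.374, 0, 0, 0, 0],
    [0.898, -0.374, 0, 0, 0, 0],
    [0.898, -0.374, 0, 0, 0, 0],
    [0.898, -0.374, 0, 0, 0, 0],
    [0.898, -0.374, 0, 0, 0, 0],
    [0.898, -0.374, 0, 0, 0, 0],
    [0.898, -0.374, 0, 0, 0, 0],
    [0.898, -0.374, 0, 0, 0, 0],
    [0.898, -0.374, 0, 0, 0, 0],
    [0.898, -0.374, 0, 0, 0, 0],
    [0.898, -0.374, 0, 0, 0, 0],
    [0, 0, 0, 0, 0, -0.0417],
    [0, 0, 0, 0, 0, -0.0417],
    [0, 0, 0, 0, 0, -0.0417],
    [0, 0, 0, 0, 0, -0.0417],
    [0, 0, 0, 0, 0, -0.0417],
    [0, 0, 0, 0, 0, -0.0415],
    [0, 0, 0.5, 0, 0, 0],
    [0, 0, 0, 0, 0, 0],
    [0, 0, 0, 0, 0, 0]
  ]
}}

```text
time: 24.0
tool_pos: [426.7, 324.0, 219.8]
orientation: [-1.203, -2.901, 0.003]
ft_force: [0.2, 0.3, 0.1]
finger_gap: 0.603
grip_force: 0.0
```

Emit:
{"method": "servo_tool", "body": {
  "commands": [
    [0, 0, 0.6, 0, 0, 0],
    [0, 0, 0.5, 0, 0, 0],
    [0, 0, 0.22, 0, 0, 0],
    [0, 0, 0, 0, 0, 0]
  ]
}}

```text
time: 24.4
tool_pos: [426.7, 324.1, 167.2]
orientation: [-1.203, -2.901, 0.002]
ft_force: [0.2, -0.6, 0.2]
finger_gap: 0.6
grip_force: 0.0
```

Emit:
{"method": "servo_tool", "body": {
  "commands": [
    [0, 0, 0, 0, 0, 0],
    [0, 0, 0, 0, 0, 0],
    [0, 0, 0, 0, 0, 0],
    [0, 0, 0, 0, 0, 0],
    [0, 0, 0, 0, 0, 0]
  ],
  "claw": 0
}}

```text
time: 24.9
tool_pos: [427.2, 324.4, 168.9]
orientation: [1.202, 2.901, 0.002]
ft_force: [0.3, -0.3, 6.8]
finger_gap: 0.399
grip_force: 60.3
```

Emit:
{"method": "servo_tool", "body": {
  "commands": [
    [0, 0, -0.4, 0, 0, 0],
    [0, 0, -0.8, 0, 0, 0],
    [0, 0, -0.8, 0, 0, 0],
    [0, 0, -0.3, 0, 0, 0.0417],
    [0, 0, 0, 0, 0, 0.0417],
    [0, 0, 0, 0, 0, 0.0417],
    [0, 0, 0, 0, 0, 0.0417],
    [0, 0, 0, 0, 0, 0.0417],
    [0, 0, 0, 0, 0, 0.0415],
    [0, 0, 0, 0, 0, 0],
    [0, 0, 0, 0, 0, 0]
  ]
}}

```text
time: 26.0
tool_pos: [426.8, 324.2, 260.0]
orientation: [2.217, 2.225, 0.0]
ft_force: [0.5, 1.0, -0.4]
finger_gap: 0.398
grip_force: 59.9
```

Emit:
{"method": "servo_tool", "body": {
  "commands": [
    [-0.428, 0.245, 0, 0, 0, 0],
    [-0.855, 0.49, 0, 0, 0, 0],
    [-0.855, 0.49, 0, 0, 0, 0],
    [-0.855, 0.49, 0, 0, 0, 0],
    [-0.855, 0.49, 0, 0, 0, 0],
    [-0.855, 0.49, 0, 0, 0, 0],
    [-0.855, 0.49, 0, 0, 0, 0],
    [-0.855, 0.49, 0, 0, 0, 0],
    [-0.855, 0.49, 0, 0, 0, 0],
    [-0.855, 0.49, 0, 0, 0, 0],
    [-0.428, 0.245, 0, 0, 0, 0],
    [0, 0, 0.6, 0, 0, 0],
    [0, 0, 0.9, 0, 0, 0],
    [0, 0, 0.9, 0, 0, 0],
    [0, 0, 0.9, 0, 0, 0],
    [0, 0, 0.4, 0, 0, 0],
    [0, 0, 0.1, 0, 0, 0],
    [0, 0, 0, 0, 0, 0],
    [0, 0, 0, 0, 0, 0]
  ]
}}

```text
time: 27.9
tool_pos: [623.2, -17.8, 109.1]
orientation: [2.22, 2.221, 0.002]
ft_force: [-0.1, -0.4, -0.7]
finger_gap: 0.403
grip_force: 59.9
```

Emit:
{"method": "servo_tool", "body": {
  "commands": [
    [0, 0, 0.03, 0, 0, 0],
    [0, 0, 0, 0, 0, 0],
    [0, 0, 0, 0, 0, 0]
  ]
}}

```text
time: 28.2
tool_pos: [622.9, -17.9, 107.2]
orientation: [2.221, 2.221, 0.001]
ft_force: [-0.0, 0.5, -0.9]
finger_gap: 0.402
grip_force: 59.9
```

Emit:
{"method": "servo_tool", "body": {
  "commands": [
    [0, 0, 0.12, 0, 0, 0],
    [0, 0, 0.07, 0, 0, 0],
    [0, 0, 0.04, 0, 0, 0],
    [0, 0, 0, 0, 0, 0],
    [0, 0, 0, 0, 0, 0]
  ]
}}

```text
time: 28.7
tool_pos: [622.7, -18.0, 98.8]
orientation: [2.221, 2.221, 0.0]
ft_force: [-6.3, -0.0, 17.4]
finger_gap: 0.4
grip_force: 62.1
```

Emit:
{"method": "servo_tool", "body": {
  "commands": [
    [0, 0, 0, 0, 0, 0],
    [0, 0, 0, 0, 0, 0],
    [0, 0, 0, 0, 0, 0],
    [0, 0, 0, 0, 0, 0]
  ],
  "claw": 60
}}

```text
time: 29.1
tool_pos: [622.8, -18.0, 97.2]
orientation: [-2.222, -2.221, 0.0]
ft_force: [-0.2, -0.3, 0.0]
finger_gap: 0.603
grip_force: 0.0
```

Emit:
{"method": "servo_tool", "body": {
  "commands": [
    [0, 0, -0.6, 0, 0, 0],
    [0, 0, -1, 0, 0, 0],
    [0, 0, -1, 0, 0, 0],
    [0, 0, -1, 0, 0, 0],
    [0, 0, 0, 0, 0, 0]
  ]
}}

```text
time: 29.6
tool_pos: [624.1, -18.0, 246.7]
orientation: [2.217, 2.217, 0.008]
ft_force: [0.2, -0.5, 0.3]
finger_gap: 0.601
grip_force: 0.0
```

```bash
python3 - <<'E'
from h import *
S=snap('scene');T=snap('top')
print('tray');caps(S,(240,220,340,295),208,52)
print('bowl');caps(S,(370,190,440,225),208,122)
cv2.imwrite('pics/c5.png',cv2.hconcat([cv2.resize(S[0][165:285,240:440],(500,300),interpolation=2),cv2.resize(T[0][210:290,215:295],(300,300),interpolation=2)])[:,:,::-1])
for c,b in((T,(240,238,260,256)),(S,(395,195,412,210))):
    x0,y0,x1,y1=b;g=c[0][y0:y1,x0:x1].max(2);m=(g<g.min()+25);v,u=np.nonzero(m);uv=[u.mean()+x0,v.mean()+y0];print(m.sum(),uv,onz(uv,108,c))
E
```

```text
tray
[24 16  9  6 43] [268.  238.7] [593.7 -71.9  52. ]
[35 25 10  7 55] [279.6 247.7] [624.9 -19.2  52. ]
[56 34 11  7 59] [300.7 256.9] [647.8  59.8  52. ]
[77 54  5  9 25] [319.  277.8] [718.  139.7  52. ]
bowl
[ 0 30  8  5 19] [372.9 222.9] [510.3 256.6 122. ]
9 [np.float64(249.0), np.float64(247.0)] [[379.69650787 339.95705065 108.        ]]
6 [np.float64(403.5), np.float64(208.0)] [[385.47613174 338.61849255 108.        ]]
```

View pics/c5.png

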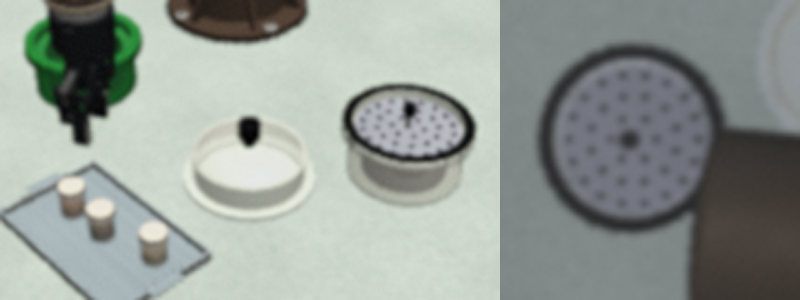

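All three jars stand in the tray and only the shelf is left, its knob at (382.5,339). Going for the knob.

Emit:
{"method": "servo_tool", "body": {
  "commands": [
    [0.811, -0.546, 0, 0, 0, 0],
    [0.811, -0.546, 0, 0, 0, 0],
    [0.811, -0.546, 0, 0, 0, 0],
    [0.811, -0.546, 0, 0, 0, 0],
    [0.811, -0.546, 0, 0, 0, 0],
    [0.811, -0.546, 0, 0, 0, 0],
    [0.811, -0.546, 0, 0, 0, 0],
    [0.811, -0.546, 0, 0, 0, 0],
    [0.811, -0.546, 0, 0, 0, 0],
    [0.811, -0.546, 0, 0, 0, 0],
    [0.811, -0.546, 0, 0, 0, 0],
    [0, 0, 0.8, 0, 0, 0],
    [0, 0, 0.6, 0, 0, 0],
    [0, 0, 0, 0, 0, 0],
    [0, 0, 0, 0, 0, 0]
  ]
}}

```text
time: 31.2
tool_pos: [382.6, 338.8, 184.9]
orientation: [-2.222, -2.221, 0.004]
ft_force: [0.4, -0.5, 0.4]
finger_gap: 0.598
grip_force: 0.0
```

Emit:
{"method": "servo_tool", "body": {
  "commands": [
    [0, 0, 0.4, 0, 0, 0],
    [0, 0, 0.22, 0, 0, 0],
    [0, 0, 0, 0, 0, 0],
    [0, 0, 0, 0, 0, 0]
  ]
}}

```text
time: 31.6
tool_pos: [382.9, 339.0, 161.2]
orientation: [2.222, 2.221, 0.0]
ft_force: [-0.8, -0.5, -0.3]
finger_gap: 0.6
grip_force: 0.0
```

Emit:
{"method": "servo_tool", "body": {
  "commands": [
    [0, 0, 0, 0, 0, 0],
    [0, 0, 0, 0, 0, 0],
    [0, 0, 0, 0, 0, 0],
    [0, 0, 0, 0, 0, 0],
    [0, 0, 0, 0, 0, 0],
    [0, 0, 0, 0, 0, 0],
    [0, 0, 0, 0, 0, 0]
  ],
  "claw": 0
}}

```text
time: 32.3
tool_pos: [382.6, 339.0, 161.3]
orientation: [2.222, 2.221, 0.001]
ft_force: [-1.3, -1.9, 6.3]
finger_gap: 0.187
grip_force: 58.3
```

Emit:
{"method": "servo_tool", "body": {
  "commands": [
    [0, 0, -0.2, 0, 0, 0],
    [0, 0, -0.4, 0, 0, 0],
    [0, 0, -0.7, 0, 0, 0],
    [0, 0, -0.7, 0, 0, 0],
    [0, 0, 0, 0, 0, 0],
    [0, 0, 0, 0, 0, 0]
  ]
}}

```text
time: 32.9
tool_pos: [382.5, 338.9, 240.8]
orientation: [2.222, 2.221, 0.001]
ft_force: [0.8, -0.3, -3.2]
finger_gap: 0.185
grip_force: 58.8
```

Emit:
{"method": "servo_tool", "body": {
  "commands": [
    [0.283, -0.33, 0, 0, 0, 0],
    [0.566, -0.663, 0, 0, 0, 0],
    [0.566, -0.663, 0, 0, 0, 0],
    [0.566, -0.663, 0, 0, 0, 0],
    [0.566, -0.663, 0, 0, 0, 0],
    [0.566, -0.663, 0, 0, 0, 0],
    [0.566, -0.663, 0, 0, 0, 0],
    [0.566, -0.663, 0, 0, 0, 0],
    [0.283, -0.33, 0, 0, 0, 0],
    [0, 0, 0.5, 0, 0, 0],
    [0, 0, 0.7, 0, 0, 0],
    [0, 0, 0.7, 0, 0, 0],
    [0, 0, 0.7, 0, 0, 0],
    [0, 0, 0.5, 0, 0, 0],
    [0, 0, 0.2, 0, 0, 0],
    [0, 0, 0, 0, 0, 0],
    [0, 0, 0, 0, 0, 0]
  ]
}}

```text
time: 34.6
tool_pos: [170.7, 520.2, 108.9]
orientation: [2.222, 2.221, -0.0]
ft_force: [-0.2, 0.8, -2.7]
finger_gap: 0.182
grip_force: 58.9
```

Emit:
{"method": "servo_tool", "body": {
  "commands": [
    [0, 0, 0.2, 0, 0, 0],
    [0, 0, 0.1, 0, 0, 0],
    [0, 0, 0.06, 0, 0, 0],
    [0, 0, 0.03, 0, 0, 0],
    [0, 0, 0, 0, 0, 0],
    [0, 0, 0, 0, 0, 0]
  ]
}}

```text
time: 35.2
tool_pos: [170.7, 520.1, 93.4]
orientation: [2.222, 2.221, 0.0]
ft_force: [-0.7, -2.8, 2.7]
finger_gap: 0.185
grip_force: 59.5
```

Emit:
{"method": "servo_tool", "body": {
  "commands": [
    [0, 0, 0.03, 0, 0, 0],
    [0, 0, 0, 0, 0, 0],
    [0, 0, 0, 0, 0, 0]
  ]
}}

```text
time: 35.5
tool_pos: [170.6, 520.1, 93.2]
orientation: [-2.222, -2.221, -0.001]
ft_force: [-1.9, -5.8, 19.2]
finger_gap: 0.185
grip_force: 61.2
```

Emit:
{"method": "servo_tool", "body": {
  "commands": [
    [0, 0, 0, 0, 0, 0],
    [0, 0, 0, 0, 0, 0],
    [0, 0, 0, 0, 0, 0],
    [0, 0, 0, 0, 0, 0],
    [0, 0, 0, 0, 0, 0]
  ],
  "claw": 60
}}

```text
time: 36.0
tool_pos: [170.7, 520.2, 91.7]
orientation: [2.222, 2.221, -0.0]
ft_force: [0.6, 0.1, -0.4]
finger_gap: 0.597
grip_force: 0.0
```

Emit:
{"method": "servo_tool", "body": {
  "commands": [
    [0, 0, -0.6, 0, 0, 0],
    [0, 0, -1, 0, 0, 0],
    [0, 0, -1, 0, 0, 0],
    [0, 0, -1, 0, 0, 0],
    [0, 0, 0, 0, 0, 0],
    [0, 0, 0, 0, 0, 0]
  ],
  "claw": 85
}}

```text
time: 36.6
tool_pos: [170.6, 520.1, 236.3]
orientation: [-2.221, -2.221, -0.002]
ft_force: [-0.7, 0.2, -0.0]
finger_gap: 0.85
grip_force: 0.0
```

```bash
python3 - <<'E'
from h import *
S=snap('scene');T=snap('top')
cv2.imwrite('pics/c6.png',cv2.hconcat([cv2.resize(T[0][210:290,190:290],(500,400),interpolation=2),cv2.resize(S[0][165:245,370:430],(300,400),interpolation=2)])[:,:,::-1])
print('tray');caps(S,(240,220,340,295),208,52)
v,u=np.mgrid[230:262:3,235:268:3];P=bydepth(np.c_[u.ravel(),v.ravel()],T)[:,2].reshape(v.shape);print(P.round())
E
```

```text
tray
[ 71   8  29  24 102] [321.2 241.2] [559.5 100.2  52. ]
[24 17  9  5 40] [267.9 238.9] [594.7 -71.8  52. ]
[35 25 10  6 48] [279.6 247.5] [624.3 -19.2  52. ]
[56 34 10  7 54] [300.8 257. ] [648.1  60.   52. ]
[[  86.   72.   64.   68.   53.   16.   13.   55.   63.   73.   90.]
 [  64.   63.   64.   15.    9.    7.   15.    5.   14.   75.   67.]
 [  70.   62. 1906.   10.   14.   18.    8.    4.    5.    5.   72.]
 [  55. 1906.   11.   20.   60.   41.   50.   18.    8.   15.   11.]
 [  63.   16.   16.   53.   52.   53.   54.   31.   11.   12.   15.]
 [  51.   11.   13.   49.   51.   47.   51.   57.   13.   12.   13.]
 [  45.    2.    3.   52.   56.   50.   52.   24.    6.    7.   19.]
 [  68.    5.   14.   12.   55.   58.   12.   10.   13.   14.   10.]
 [  62.   31.   10.    9.   17.   12.    7.   13.    5.   11.   15.]
 [  64.   63.   16.   10.   11.    8.   10.   -4.    8.   14.   74.]
 [  70.   66.   78.   29.    6.    9.   13.   11.   10.   73.   65.]]
```

View pics/c6.png

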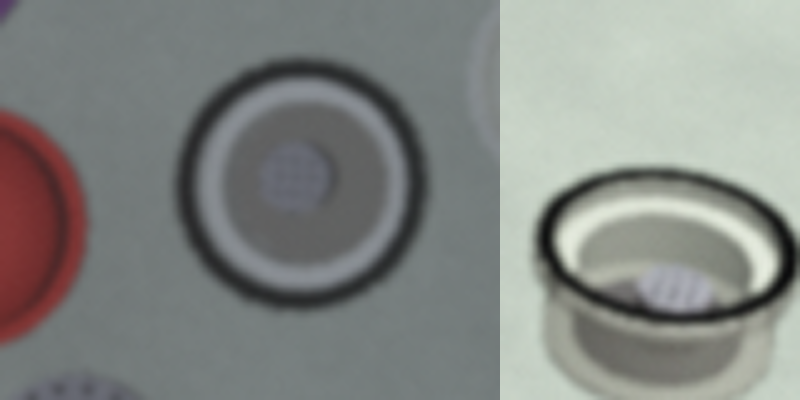

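The canister's top shows at (296,177) in the left crop, a little off the bowl's centre (303,183).

```bash
python3 - <<'E'
from h import *
T=snap('top');S=snap('scene')
print(onz([249.2,245.4],52,T),onz([250.6,246.6],85,T))
acc=0
v,u=np.mgrid[234:258,238:262];uv=np.c_[u.ravel(),v.ravel()]
for k in range(4):
    T=snap('top') if k else T
    Z=bydepth(uv,T)[:,2]; m=(abs(Z-52)<15); acc=acc+m
m=acc>=3;print(m.sum(),uv[m].mean(0),onz(uv[m].mean(0),52,T))
E
```

```text
[[384.46283531 347.28019349  52.        ]] [[380.61499931 337.54993537  85.        ]]
174 [248.54022989 244.59195402] [[387.42485236 349.6710746   52.        ]]
```

Emit:
{"method": "servo_tool", "body": {
  "commands": [
    [-0.614, 0.768, 0, 0, 0, 0],
    [-0.614, 0.768, 0, 0, 0, 0],
    [-0.614, 0.768, 0, 0, 0, 0],
    [-0.614, 0.768, 0, 0, 0, 0],
    [-0.614, 0.768, 0, 0, 0, 0],
    [-0.614, 0.768, 0, 0, 0, 0],
    [-0.614, 0.768, 0, 0, 0, 0],
    [0, 0, 0.8, 0, 0, 0],
    [0, 0, 0.6, 0, 0, 0],
    [0, 0, 0, 0, 0, 0],
    [0, 0, 0, 0, 0, 0]
  ],
  "claw": 75
}}

```text
time: 38.05
tool_pos: [385.7, 348.3, 179.9]
orientation: [-2.222, -2.221, 0.002]
ft_force: [0.2, 0.7, 0.5]
finger_gap: 0.747
grip_force: 0.0
```

Emit:
{"method": "servo_tool", "body": {
  "commands": [
    [0, 0, 0.5, 0, 0, 0],
    [0, 0, 0.5, 0, 0, 0],
    [0, 0, 0.5, 0, 0, 0],
    [0, 0, 0, 0, 0, 0],
    [0, 0, 0, 0, 0, 0]
  ]
}}

```text
time: 38.55
tool_pos: [385.9, 348.6, 120.9]
orientation: [2.221, 2.222, 0.001]
ft_force: [0.1, 0.9, 0.8]
finger_gap: 0.748
grip_force: 0.0
```

Emit:
{"method": "servo_tool", "body": {
  "commands": [
    [0, 0, 0.35, 0, 0, 0],
    [0, 0, 0.3, 0, 0, 0],
    [0, 0, 0, 0, 0, 0],
    [0, 0, 0, 0, 0, 0]
  ]
}}

```text
time: 38.95
tool_pos: [385.7, 348.3, 94.3]
orientation: [2.222, 2.221, 0.0]
ft_force: [-0.9, -0.2, 0.6]
finger_gap: 0.752
grip_force: 0.0
```

Emit:
{"method": "servo_tool", "body": {
  "commands": [
    [0, 0, 0, 0, 0, 0],
    [0, 0, 0, 0, 0, 0],
    [0, 0, 0, 0, 0, 0],
    [0, 0, 0, 0, 0, 0],
    [0, 0, 0, 0, 0, 0]
  ],
  "claw": 0
}}

```text
time: 39.45
tool_pos: [385.7, 348.3, 94.8]
orientation: [2.222, 2.221, 0.001]
ft_force: [-2.8, -0.1, 6.6]
finger_gap: 0.57
grip_force: 61.3
```

Emit:
{"method": "servo_tool", "body": {
  "commands": [
    [0, 0, -0.2, 0, 0, 0],
    [0, 0, -0.4, 0, 0, 0],
    [0, 0, -0.7, 0, 0, 0],
    [0, 0, -0.8, 0, 0, 0],
    [0, 0, -0.8, 0, 0, 0],
    [0, 0, -0.6, 0, 0, 0],
    [0, 0, 0, 0, 0, 0],
    [0, 0, 0, 0, 0, 0]
  ]
}}

```text
time: 40.25
tool_pos: [385.4, 348.0, 234.2]
orientation: [2.222, 2.221, 0.001]
ft_force: [-0.3, -0.2, -1.5]
finger_gap: 0.571
grip_force: 62.1
```

Emit:
{"method": "servo_tool", "body": {
  "commands": [
    [-0.3, 0.1, -0.65, 0, 0, 0],
    [-0.7, 0.35, 0, 0, 0, 0],
    [-0.825, 0.4375, 0, 0, 0, 0],
    [-0.825, 0.4375, 0, 0, 0, 0],
    [-0.825, 0.4375, 0, 0, 0, 0],
    [-0.825, 0.4375, 0, 0, 0, 0],
    [-0.65, 0.425, 0, 0, 0, 0],
    [-0.9375, 0, 0, 0, 0, 0],
    [-0.9375, 0, 0, 0, 0, 0],
    [-0.9375, 0, 0, 0, 0, 0],
    [-0.9375, 0, 0, 0, 0, 0],
    [-0.9375, 0, 0, 0, 0, 0],
    [-0.9375, 0, 0, 0, 0, 0],
    [-0.9375, 0, 0, 0, 0, 0],
    [-0.9375, 0, 0, 0, 0, 0]
  ]
}}

```text
time: 41.75
tool_pos: [489.9, -151.3, 258.5]
orientation: [-2.22, -2.219, 0.001]
ft_force: [0.8, 0.5, -1.7]
finger_gap: 0.57
grip_force: 62.4
```

Emit:
{"method": "servo_tool", "body": {
  "commands": [
    [-0.893, -0.054, 0, 0, 0, 0],
    [-0.893, -0.054, 0, 0, 0, 0],
    [-0.893, -0.054, 0, 0, 0, 0],
    [-0.893, -0.054, 0, 0, 0, 0],
    [-0.893, -0.054, 0, 0, 0, 0],
    [-0.893, -0.054, 0, 0, 0, 0],
    [-0.6, -0.03, 0, 0, 0, 0],
    [-0.29, -0.02, 0, 0, 0, 0],
    [0, 0, 0, 0, 0, 0],
    [0, 0, 0, 0, 0, 0]
  ]
}}

```text
time: 42.75
tool_pos: [475.4, -398.8, 259.2]
orientation: [-2.22, -2.22, -0.0]
ft_force: [-1.0, 0.4, -1.7]
finger_gap: 0.567
grip_force: 62.4
```

```bash
python3 - <<'E'
from h import *
S=snap('scene');T=snap('top');np.savez('scene2.npz',*S)
cv2.imwrite('pics/c7.png',cv2.hconcat([cv2.resize(S[0][120:240,120:260],(467,400),interpolation=2),cv2.resize(T[0][140:260,420:520],(333,400),interpolation=2)])[:,:,::-1])
E
```

```text
(no output)
```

View pics/c7.png

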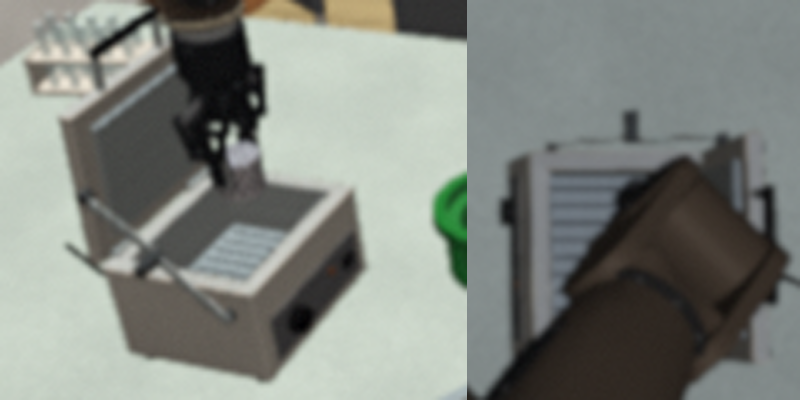

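The view shows the canister hanging over the open chamber; the stay's pin is visible at (630,125) in the right crop. I'll shift slightly to the front and lower.

Emit:
{"method": "servo_tool", "body": {
  "commands": [
    [0.22, 0, 0.3, 0, 0, 0],
    [0, 0, 0.5, 0, 0, 0],
    [0, 0, 0.5, 0, 0, 0],
    [0, 0, 0.4, 0, 0, 0],
    [0, 0, 0, 0, 0, 0],
    [0, 0, 0, 0, 0, 0]
  ]
}}

```text
time: 43.45
tool_pos: [475.8, -390.4, 192.4]
orientation: [2.221, 2.222, -0.0]
ft_force: [-0.1, -0.0, -1.0]
finger_gap: 0.565
grip_force: 62.4
```

Emit:
{"method": "servo_tool", "body": {
  "commands": [
    [0, 0, 0.4, 0, 0, 0],
    [0, 0, 0.4, 0, 0, 0],
    [0, 0, 0.2, 0, 0, 0],
    [0, 0, 0, 0, 0, 0],
    [0, 0, 0, 0, 0, 0]
  ]
}}

```text
time: 43.95
tool_pos: [475.8, -391.1, 152.8]
orientation: [2.221, 2.22, -0.0]
ft_force: [-0.4, -0.1, -0.7]
finger_gap: 0.567
grip_force: 62.4
```

Emit:
{"method": "servo_tool", "body": {
  "commands": [
    [0, 0, 0.14, 0, 0, 0],
    [0, 0, 0.08, 0, 0, 0],
    [0, 0, 0.04, 0, 0, 0],
    [0, 0, 0, 0, 0, 0],
    [0, 0, 0, 0, 0, 0]
  ]
}}

```text
time: 44.45
tool_pos: [475.4, -391.0, 141.8]
orientation: [2.222, 2.221, -0.0]
ft_force: [-1.6, 1.2, 3.6]
finger_gap: 0.567
grip_force: 62.8
```

Emit:
{"method": "servo_tool", "body": {
  "commands": [
    [0, 0, 0.03, 0, 0, 0],
    [0, 0, 0, 0, 0, 0],
    [0, 0, 0, 0, 0, 0]
  ]
}}

```text
time: 44.75
tool_pos: [475.4, -390.9, 141.8]
orientation: [2.221, 2.221, -0.0]
ft_force: [-5.6, 4.4, 17.0]
finger_gap: 0.568
grip_force: 64.4
```

Emit:
{"method": "servo_tool", "body": {
  "commands": [
    [0, 0, 0, 0, 0, 0],
    [0, 0, 0, 0, 0, 0],
    [0, 0, 0, 0, 0, 0],
    [0, 0, 0, 0, 0, 0],
    [0, 0, 0, 0, 0, 0]
  ],
  "claw": 75
}}

```text
time: 45.25
tool_pos: [475.5, -391.0, 140.1]
orientation: [-2.222, -2.221, 0.0]
ft_force: [0.8, 0.1, -0.2]
finger_gap: 0.751
grip_force: 0.0
```

Emit:
{"method": "servo_tool", "body": {
  "commands": [
    [0, 0, -0.5, 0, 0, 0],
    [0, 0, -0.8, 0, 0, 0],
    [0, 0, -1, 0, 0, 0],
    [0, 0, -1, 0, 0, 0],
    [0, 0, -1, 0, 0, 0],
    [1, 0, 0, 0, 0, 0],
    [1, 0, 0, 0, 0, 0],
    [1, 0, 0, 0, 0, 0],
    [1, 0, 0, 0, 0, 0],
    [1, 0, 0, 0, 0, 0],
    [0, 0, 0, 0, 0, 0],
    [0, 0, 0, 0, 0, 0]
  ]
}}

```text
time: 46.45
tool_pos: [475.7, -190.5, 312.6]
orientation: [2.219, 2.222, 0.0]
ft_force: [-0.5, -1.2, 0.6]
finger_gap: 0.748
grip_force: 0.0
```

```bash
python3 - <<'E'
from h import *
S=snap('scene');T=snap('top');np.savez('scene3.npz',*S);np.savez('top3.npz',*T)
cv2.imwrite('pics/c8.png',cv2.hconcat([cv2.resize(S[0][140:230,130:240],(489,400),interpolation=2),cv2.resize(T[0][165:255,425:515],(311,311),interpolation=2).__class__(np.pad(cv2.resize(T[0][165:255,425:515],(311,311),interpolation=2),((0,89),(0,0),(0,0))).shape) if 0 else np.pad(cv2.resize(T[0][165:255,425:515],(311,311),interpolation=2),((0,89),(0,0),(0,0)))])[:,:,::-1])
E
```

```text
(no output)
```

View pics/c8.png

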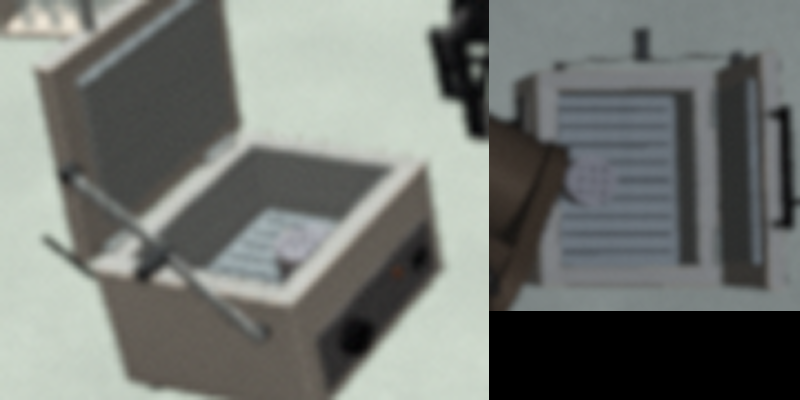

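```bash
python3 - <<'E'
from h import *
def L(n):
    z=np.load(n+'.npz'); return [z[f'arr_{i}'] for i in range(5)]
S=L('scene3');T=L('top3')
def blob(c,b,th):
    x0,y0,x1,y1=b;g=c[0][y0:y1,x0:x1].max(2);m=g<g.min()+th;v,u=np.nonzero(m);print(m.sum(),g.min(),'u',u.min()+x0,u.max()+x0,'v',v.min()+y0,v.max()+y0);return [u.mean()+x0,v.mean()+y0]
a=blob(S,(156,192,170,206),30);b=blob(T,(464,170,475,181),40);print(a,b)
o1,d1=ray(a,*S[2:]);o2,d2=ray(b,*T[2:]);k=np.linalg.lstsq(np.c_[d1[0],-d2[0]],o2-o1,rcond=None)[0];print(o1+k[0]*d1[0],o2+k[1]*d2[0])
for z in (190,200,210,220,230): print(z,onz(a,z,S)[0].round(),onz(b,z,T)[0].round())
v,u=np.mgrid[172:183:2,467:473];print(bydepth(np.c_[u.ravel(),v.ravel()],T)[:,2].reshape(v.shape).round())
# handle bar
h=[blob(T,(503,194,512,232),40)];print(onz(h[0],345,T))
E
```

```text
17 38 u 161 167 v 197 202
32 52 u 467 471 v 173 180
[np.float64(163.7058823529412), np.float64(199.41176470588235)] [np.float64(468.625), np.float64(176.71875)]
[ 612.33607324 -430.63762452  156.58352071] [ 611.42396783 -429.11001135  156.03466985]
190 [ 652. -395.  190.] [ 608. -419.  190.]
200 [ 664. -384.  200.] [ 606. -416.  200.]
210 [ 676. -373.  210.] [ 605. -413.  210.]
220 [ 688. -362.  220.] [ 604. -410.  220.]
230 [ 700. -352.  230.] [ 603. -408.  230.]
[[  9.  -7.  -3.   4.   0.   3.]
 [159. 162. 167. 168. 163.   1.]
 [156. 164. 168. 167. 158.  -1.]
 [158. 158. 171. 165. 156.   2.]
 [152. 166. 161. 167. 163.  -9.]
 [ -3. 158. 170. 165. 167. 170.]]
76 16 u 508 511 v 196 230
[[ 478.13717241 -497.44318969  345.        ]]
```

```bash
python3 - <<'E'
from h import *
st=robot.sense();p=st['tool_pos'];j=st['joints'];print(p,j.round(3))
e=np.array([np.cos(j[0]),np.sin(j[0])]);n=np.array([-e[1],e[0]])
for nm in('top','scene'):
    c=snap(nm);v,u=np.mgrid[0:400,0:640];P=bydepth(np.c_[u.ravel(),v.ravel()],c)
    P=P[c[1].ravel()>0]
    q=P[:,:2]-p[:2];r,t,h=q@e,q@n,P[:,2]-p[2]
    k=(np.hypot(r,t)<200)&(P[:,2]>150)
    for lo in range(-80,320,40):
        m=k&(h>=lo)&(h<lo+40)
        if m.sum()>5: print(nm,lo,m.sum(),'r',np.percentile(r[m],[2,98]).round(),'t',np.percentile(t[m],[2,98]).round())
E
```

```text
[ 475.69466549 -191.73136575  312.32607156] [-0.512  0.323  1.819 -0.     1.    -0.511]
top 160 140 r [-81.  46.] t [-46.  66.]
top 200 1273 r [-71.  40.] t [-58.  64.]
top 240 784 r [-116.   -5.] t [-61.  60.]
top 280 672 r [-147.  -64.] t [-50.  59.]
scene -80 89 r [-37.  44.] t [-24.  28.]
scene -40 175 r [-60.  62.] t [-24.  41.]
scene 0 306 r [-60.  64.] t [-23.  43.]
scene 40 210 r [-20.  41.] t [-9. 38.]
scene 80 283 r [-23.  41.] t [-12.  40.]
scene 120 339 r [-34.  43.] t [-47.  67.]
scene 160 744 r [-84.  50.] t [-55.  69.]
scene 200 1215 r [-113.   42.] t [-56.  66.]
scene 240 893 r [-164.  -12.] t [-58.  63.]
scene 280 703 r [-187.  -68.] t [-26.  62.]
```

Emit:
{"method": "servo_tool", "body": {
  "commands": [
    [-0.868, 0.493, 0, 0, 0, 0],
    [-0.868, 0.493, 0, 0, 0, 0],
    [-0.868, 0.493, 0, 0, 0, 0],
    [-0.868, 0.493, 0, 0, 0, 0],
    [-0.868, 0.493, 0, 0, 0, 0],
    [-0.868, 0.493, 0, 0, 0, 0],
    [-0.868, 0.493, 0, 0, 0, 0],
    [0, 0, 0.6, 0, 0, 0],
    [0, 0, 0.6, 0, 0, 0],
    [0, 0, 0.3, 0, 0, 0],
    [0, 0, 0, 0, 0, 0],
    [0, 0, 0, 0, 0, 0]
  ],
  "claw": 0
}}

```text
time: 47.85
tool_pos: [613.6, -434.5, 253.1]
orientation: [2.221, 2.22, -0.0]
ft_force: [-0.0, 0.4, 0.5]
finger_gap: 0.0
grip_force: 0.0
```

Emit:
{"method": "servo_tool", "body": {
  "commands": [
    [0, 0, 0.15, 0, 0, 0],
    [0, 0, 0.1, 0, 0, 0],
    [0, 0, 0, 0, 0, 0]
  ]
}}

```text
time: 48.15
tool_pos: [613.4, -433.9, 242.1]
orientation: [-2.221, -2.221, 0.0]
ft_force: [-0.7, 0.4, -0.3]
finger_gap: -0.002
grip_force: 0.0
```

Emit:
{"method": "servo_tool", "body": {
  "commands": [
    [0, 0, 0.08, 0, 0, 0],
    [0, 0, 0.08, 0, 0, 0],
    [0, 0, 0, 0, 0, 0]
  ]
}}

```text
time: 48.45
tool_pos: [613.6, -435.4, 237.4]
orientation: [2.219, 2.218, -0.002]
ft_force: [-1.1, -4.5, 5.9]
finger_gap: 0.002
grip_force: 3.0
```

Emit:
{"method": "servo_tool", "body": {
  "commands": [
    [0, 0, 0.08, 0, 0, 0],
    [0, 0, 0.08, 0, 0, 0],
    [0, 0, 0, 0, 0, 0]
  ]
}}

```text
time: 48.75
tool_pos: [613.8, -436.1, 232.0]
orientation: [2.217, 2.215, -0.002]
ft_force: [0.2, -7.3, 9.5]
finger_gap: -0.002
grip_force: 4.9
```

Emit:
{"method": "servo_tool", "body": {
  "commands": [
    [-0.03, 0, 0.12, 0, 0, 0],
    [-0.03, 0, 0.12, 0, 0, 0],
    [-0.03, 0, 0.12, 0, 0, 0],
    [0, 0, 0, 0, 0, 0]
  ]
}}

```text
time: 49.15
tool_pos: [613.6, -438.7, 215.9]
orientation: [2.22, 2.218, -0.001]
ft_force: [-0.7, -2.9, 3.7]
finger_gap: 0.001
grip_force: 1.9
```

Emit:
{"method": "servo_tool", "body": {
  "commands": [
    [-0.03, 0, 0.1, 0, 0, 0],
    [-0.02, 0, 0.08, 0, 0, 0],
    [0, 0, 0, 0, 0, 0],
    [0, 0, 0, 0, 0, 0]
  ]
}}

```text
time: 49.55
tool_pos: [613.7, -439.8, 208.4]
orientation: [2.221, 2.22, -0.0]
ft_force: [0.8, -2.8, 3.9]
finger_gap: -0.004
grip_force: 2.1
```

The force rose to about 10 N and then fell over 30 mm of travel, so the stay is broken. I'll lift off, turn the fingers across the lid's bar and locate it.

Emit:
{"method": "servo_tool", "body": {
  "commands": [
    [0, 0, -0.5, 0, 0, 0],
    [0.3, 0, -0.9, 0, 0, 0],
    [0.3, 0, -0.95, 0, 0, 0],
    [0.3, 0, -0.95, 0, 0, 0],
    [0, 0, -0.95, 0, 0, 0],
    [0, 0, -0.95, 0, 0, 0],
    [0, 0, -0.6, 0, 0, 0.0455],
    [0, 0, 0, 0, 0, 0.0455],
    [0, 0, 0, 0, 0, 0.0455],
    [0, 0, 0, 0, 0, 0.0455],
    [0, 0, 0, 0, 0, 0.0455],
    [0, 0, 0, 0, 0, 0.0455],
    [0, 0, 0, 0, 0, 0.0455],
    [0, 0, 0, 0, 0, 0.0455],
    [0, 0, 0, 0, 0, 0.0455],
    [0, 0, 0, 0, 0, 0.0455],
    [0, 0, 0, 0, 0, 0.045],
    [0, 0, 0, 0, 0, 0],
    [0, 0, 0, 0, 0, 0]
  ],
  "claw": 60
}}

```text
time: 51.45
tool_pos: [613.6, -403.3, 439.5]
orientation: [-3.141, -0.007, 0.001]
ft_force: [0.7, -0.1, 0.4]
finger_gap: 0.6
grip_force: 0.0
```

```bash
python3 - <<'E'
from h import *
S=snap('scene');T=snap('top')
cv2.imwrite('pics/c9.png',cv2.hconcat([cv2.resize(S[0][110:230,110:250],(467,400),interpolation=2),cv2.resize(T[0][150:250,420:520],(333,400),interpolation=2)])[:,:,::-1])
def blob(c,b,th):
    x0,y0,x1,y1=b;g=c[0][y0:y1,x0:x1].max(2);m=g<g.min()+th;v,u=np.nonzero(m);print(m.sum(),g.min(),'u',u.min()+x0,u.max()+x0,'v',v.min()+y0,v.max()+y0);return [u.mean()+x0,v.mean()+y0]
a=blob(T,(490,194,513,232),30);print(a,[onz(a,z,T)[0].round(1) for z in(335,345)])
E
```

```text
257 22 u 490 509 v 194 230
[np.float64(498.46692607003894), np.float64(207.1828793774319)] [array([ 494.8, -465.3,  335. ]), array([ 494.3, -461.8,  345. ])]
```

View pics/c9.png

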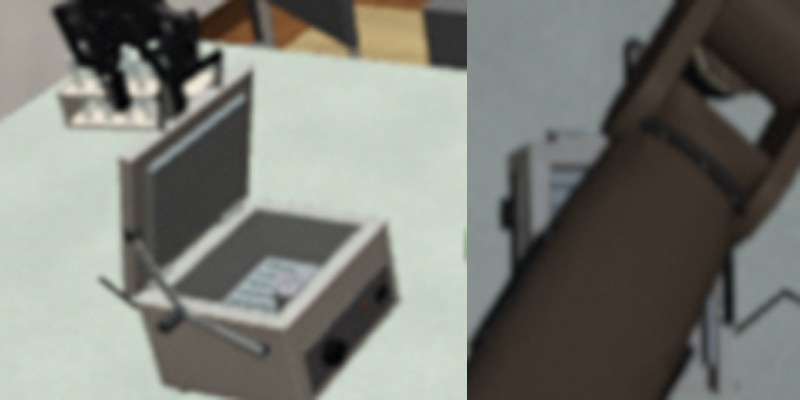

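```bash
python3 - <<'E'
from h import *
T=snap('top');g=T[0][216:234,492:506].max(2);print(g)
for u in(497.5,498,498.5): print(onz([u,224],340,T)[0].round(1))
E
```

```text
[[ 52  50  48  43  35  25  28  57 101 134 143 144 141 142]
 [ 50  47  46  44  40  27  27  57 102 135 145 144 141 142]
 [ 49  48  49  54  49  34  28  56 102 136 146 146 143 142]
 [ 46  47  56  66  65  43  28  56 101 135 145 146 144 143]
 [ 47  50  67  81  75  47  28  56 101 135 145 145 144 144]
 [ 46  54  78  93  82  51  27  55 100 134 145 144 145 145]
 [ 46  61  86  97  84  50  27  55  99 133 144 145 145 146]
 [ 55  75  94 100  84  50  25  52  97 132 145 146 147 145]
 [ 69  92 100  98  82  49  25  50  96 132 145 145 145 144]
 [ 83 103 103  95  81  49  25  49  96 131 144 144 145 144]
 [ 89 108 106  96  84  53  26  50  96 132 143 144 145 143]
 [ 92 109 107 102  92  58  28  50  97 132 143 145 141 133]
 [ 92 109 107 101  92  59  27  51  96 131 142 138 127 110]
 [ 91 109 104  94  82  52  29  53  95 127 132 121 100  84]
 [ 89 109 105  93  85  66  50  64  94 112 108  92  84  92]
 [ 90 112 109 103 107  99  90  89  95  91  82  84 101 120]
 [ 91 113 112 111 124 126 121 112 100  86  90 108 125 136]
 [ 90 113 113 112 129 137 135 125 113 108 119 131 137 140]]
[ 442.9 -458.3  340. ]
[ 442.8 -459.9  340. ]
[ 442.8 -461.4  340. ]
```

The stay has folded and the lid sank to about 75°. The bar is at (478,-462,340).

Emit:
{"method": "servo_tool", "body": {
  "commands": [
    [-0.8475, 0.37, 0, 0, 0, 0],
    [-0.8475, 0.37, 0, 0, 0, 0],
    [-0.8475, 0.37, 0, 0, 0, 0],
    [-0.8475, 0.37, 0, 0, 0, 0],
    [0, 0, 0, 0, 0, 0],
    [0, 0, 0.5, 0, 0, 0],
    [0, 0, 0.4, 0, 0, 0],
    [0, 0, 0.2, 0, 0, 0],
    [0, 0, 0, 0, 0, 0],
    [0, 0, 0, 0, 0, 0]
  ]
}}

```text
time: 52.6
tool_pos: [478.3, -462.8, 396.5]
orientation: [3.141, 0.001, 0.001]
ft_force: [-0.3, 0.5, 1.3]
finger_gap: 0.599
grip_force: 0.0
```

```bash
python3 - <<'E'
from h import *
S=snap('scene')
save('c10.png',S[0],(100,90,240,200),5)
print(robot.sense()['tool_pos'],robot.sense()['joints'].round(2))
E
```

```text
[ 478.26569548 -462.78721444  396.75764473] [-0.87  0.48  1.32 -0.    1.34  0.7 ]
```

View pics/c10.png

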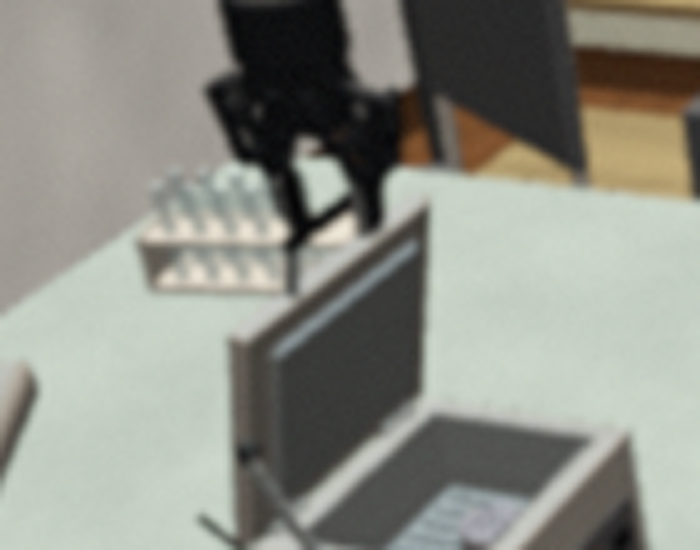

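The fingers straddle the bar, seen at (290,240)-(355,205). Closing.

Emit:
{"method": "servo_tool", "body": {
  "commands": [
    [0, 0, 0.05, 0, 0, 0],
    [0, 0, 0, 0, 0, 0],
    [0, 0, 0, 0, 0, 0],
    [0, 0, 0, 0, 0, 0],
    [0, 0, 0, 0, 0, 0],
    [0, 0, 0, 0, 0, 0],
    [0, 0, 0, 0, 0, 0],
    [0, 0, 0, 0, 0, 0]
  ],
  "claw": 0
}}

```text
time: 53.45
tool_pos: [477.9, -462.7, 394.3]
orientation: [3.141, -0.0, 0.001]
ft_force: [-1.0, 3.4, 5.2]
finger_gap: 0.118
grip_force: 58.9
```

```bash
python3 - <<'E'
import numpy as np
from workcell import robot
p=robot.sense()['tool_pos'];h=-508.6
f=lambda t:(h+220*np.cos(t)-8*np.sin(t),125+220*np.sin(t)+8*np.cos(t))
from scipy.optimize import brentq
t0=brentq(lambda t:f(t)[0]-p[1],.8,1.55);print(p,np.degrees(t0),f(t0)[1]+54)
for t in np.linspace(t0,0,9): print(round(np.degrees(t),1),np.round(f(t),1))
E
```

```text
[ 477.94694208 -462.65773983  394.34763993] 75.87181009403821 394.29818561785845
75.9 [-462.7  340.3]
66.4 [-427.8  329.8]
56.9 [-395.2  313.7]
47.4 [-365.6  292.4]
37.9 [-340.   266.6]
28.5 [-319.   236.8]
19.0 [-303.1  204.1]
9.5 [-292.9  169.1]
0.0 [-288.6  133. ]
```

Emit:
{"method": "servo_tool", "body": {
  "commands": [
    [0, -0.218, 0.066, 0, 0, 0],
    [0, -0.218, 0.066, 0, 0, 0],
    [0, -0.218, 0.066, 0, 0, 0],
    [0, -0.218, 0.066, 0, 0, 0],
    [0, -0.204, 0.101, 0, 0, 0],
    [0, -0.204, 0.101, 0, 0, 0],
    [0, -0.204, 0.101, 0, 0, 0],
    [0, -0.204, 0.101, 0, 0, 0]
  ]
}}

```text
time: 54.25
tool_pos: [478.5, -394.9, 366.9]
orientation: [3.141, 0.0, 0.003]
ft_force: [7.8, -3.6, -3.1]
finger_gap: 0.114
grip_force: 60.5
```

Emit:
{"method": "servo_tool", "body": {
  "commands": [
    [0, -0.185, 0.133, 0, 0, 0],
    [0, -0.185, 0.133, 0, 0, 0],
    [0, -0.185, 0.133, 0, 0, 0],
    [0, -0.185, 0.133, 0, 0, 0],
    [0, -0.16, 0.161, 0, 0, 0],
    [0, -0.16, 0.161, 0, 0, 0],
    [0, -0.16, 0.161, 0, 0, 0],
    [0, -0.16, 0.161, 0, 0, 0]
  ]
}}

```text
time: 55.05
tool_pos: [478.5, -339.9, 319.5]
orientation: [3.141, -0.0, 0.002]
ft_force: [7.8, -6.2, -5.8]
finger_gap: 0.122
grip_force: 60.3
```

Emit:
{"method": "servo_tool", "body": {
  "commands": [
    [0, -0.131, 0.186, 0, 0, 0],
    [0, -0.131, 0.186, 0, 0, 0],
    [0, -0.131, 0.186, 0, 0, 0],
    [0, -0.131, 0.186, 0, 0, 0],
    [0, -0.099, 0.204, 0, 0, 0],
    [0, -0.099, 0.204, 0, 0, 0],
    [0, -0.099, 0.204, 0, 0, 0],
    [0, -0.099, 0.204, 0, 0, 0]
  ]
}}

```text
time: 55.85
tool_pos: [478.3, -303.5, 257.0]
orientation: [3.14, -0.0, 0.002]
ft_force: [5.3, -7.6, -4.5]
finger_gap: 0.116
grip_force: 61.6
```

Emit:
{"method": "servo_tool", "body": {
  "commands": [
    [0, -0.064, 0.219, 0, 0, 0],
    [0, -0.064, 0.219, 0, 0, 0],
    [0, -0.064, 0.219, 0, 0, 0],
    [0, -0.064, 0.219, 0, 0, 0],
    [0, -0.027, 0.226, 0, 0, 0],
    [0, -0.027, 0.226, 0, 0, 0],
    [0, -0.027, 0.15, 0, 0, 0],
    [0, -0.027, 0.15, 0, 0, 0],
    [0, 0, 0, 0, 0, 0]
  ]
}}

```text
time: 56.75
tool_pos: [478.3, -289.2, 191.7]
orientation: [3.14, -0.0, 0.001]
ft_force: [6.0, -5.2, -3.2]
finger_gap: 0.119
grip_force: 60.0
```

Emit:
{"method": "servo_tool", "body": {
  "commands": [
    [0, 0, 0.06, 0, 0, 0],
    [0, 0, 0.06, 0, 0, 0],
    [0, 0, 0, 0, 0, 0],
    [0, 0, 0, 0, 0, 0]
  ]
}}

```text
time: 57.15
tool_pos: [478.2, -289.0, 187.3]
orientation: [3.141, -0.001, 0.001]
ft_force: [5.0, -3.4, -4.0]
finger_gap: 0.117
grip_force: 60.0
```

Emit:
{"method": "servo_tool", "body": {
  "commands": [
    [0, 0, 0.03, 0, 0, 0],
    [0, 0, 0, 0, 0, 0],
    [0, 0, 0, 0, 0, 0]
  ]
}}

```text
time: 57.45
tool_pos: [478.3, -289.0, 187.0]
orientation: [3.14, -0.0, 0.002]
ft_force: [3.4, -1.5, 6.5]
finger_gap: 0.12
grip_force: 61.1
```

Contact: the lid is down on its stop. I'll release, lift off and check.

Emit:
{"method": "servo_tool", "body": {
  "commands": [
    [0, 0, 0.02, 0, 0, 0],
    [0, 0, 0, 0, 0, 0],
    [0, 0, 0, 0, 0, 0],
    [0, 0, 0, 0, 0, 0],
    [0, 0, 0, 0, 0, 0]
  ],
  "claw": 50
}}

```text
time: 57.95
tool_pos: [477.8, -288.7, 185.7]
orientation: [-3.141, 0.0, 0.001]
ft_force: [-1.5, -0.2, -0.6]
finger_gap: 0.502
grip_force: 0.0
```

Emit:
{"method": "servo_tool", "body": {
  "commands": [
    [0, 0, -0.5, 0, 0, 0],
    [0, 0, -1, 0, 0, 0],
    [0, 0, -1, 0, 0, 0],
    [0, 0, -1, 0, 0, 0],
    [0, 0, -1, 0, 0, 0],
    [0, -1, 0, 0, 0, 0],
    [0, -1, 0, 0, 0, 0],
    [0, -1, 0, 0, 0, 0],
    [0, 0, 0, 0, 0, 0],
    [0, 0, 0, 0, 0, 0],
    [0, 0, 0, 0, 0, 0],
    [0, 0, 0, 0, 0, 0],
    [0, 0, 0, 0, 0, 0]
  ]
}}

```text
time: 59.25
tool_pos: [478.0, -169.5, 365.6]
orientation: [-3.142, 0.002, 0.0]
ft_force: [-0.3, 0.5, -0.5]
finger_gap: 0.502
grip_force: 0.0
```

```bash
python3 - <<'E'
from h import *
S=snap('scene');save('c11.png',S[0],(100,110,500,310),2)
caps(S,(240,220,340,295),208,52)
T=snap('top')
for z,uv in ((133,[460,212]),(141,[480,212])): print(bydepth(uv,T))
E
```

```text
[83  0 11  4 16] [328.1 221.4] [453.   93.6  52. ]
[73  8 27 24 91] [322. 242.] [562.6 103.8  52. ]
[24 17  9  5 39] [267.9 238.8] [594.5 -72.   52. ]
[35 25 10  6 47] [279.7 247.5] [624.2 -18.9  52. ]
[56 34 10  7 53] [300.7 256.9] [647.9  59.8  52. ]
[  8  68  28   7 147] [262.3 291.6] [8.125e+02 7.000e-01 5.200e+01]
[[ 490.16934745 -397.89376545  144.21368632]]
[[ 489.42238425 -469.23923303  137.22061854]]
```

View pics/c11.png

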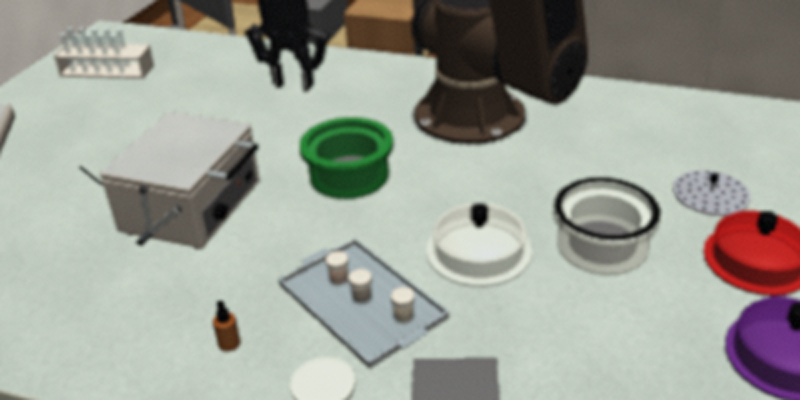

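The view shows the oven shut at (180,180), the three jars upright in the tray at (338,265), (360,283) and (402,302), the dome at (480,243) and the shelf flat at (711,190). The bystanders have not moved. Handing in.

```bash
python3 -c "
from workcell import robot
print(robot.hand_in())"
```

```text
the job is handed in; nothing more can be done
None
```

The job is finished and handed in, with no verdict returned. The dome and shelf are on the bench, all three jars present are upright in the tray, the canister is in the oven, the stay is broken, the oven lid is shut, and the bystanders are unmoved.

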